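Hang washed dye cups to dry under the lamp

ROBOT

A 6-joint arm with a two-finger parallel gripper is mounted at the origin on the work surface. World frame = base frame: x ahead of the robot, y to its left, z up, the work surface at z = 0. Lengths are in m, angles in degrees, forces in N, time in s.
With the tool pointing down it reaches from about 0.375 to 0.9 m from the base axis. Payload 3.1 kg.
Tool frame: the origin (TCP) lies between the finger pads; the fingertips stand 11 mm ahead of it and the grasp point (between the pads) lies 8 mm behind it; z points along the fingers, y is the line along which they close (so a half turn about z gives the same grasp; the last joint's range is limited). The gripper opens to 87 mm and grips with 3 to 60 N. Pads are 19 mm wide; open, the fingers measure 117 mm over their backs; the gripper's body (75 mm by 190 mm) begins 51 mm behind the grasp point.
Start: joints at [-79.211, 30.224, 82.088, -0, 67.689, -10.227], TCP at [0.224, -0.583, 0.234] pointing down, gripper open.
Joint ranges: [-176.69, 176.69], [-43.24, 126.21], [12.49, 139.97], [-82, 262], [0, 151.66], [-163.58, 163.58]. Speed limits (degrees/s): [159.86, 159.86, 180, 180, 180, 180].

INTERFACE

Orientations are given as a 3x3 rotation matrix whose columns are the frame's x, y, z axes.
In Python, from rig import bot gives the robot as it stands.
- The arm moves only by the tool apply_moves, never from a script. Its argument "steps" is a list that holds one entry, the list of rows, each a list of 7 numbers: the shift along the tool's x, y, z in cm, then the turn, a rotation vector about the tool's x, y, z in degrees, then the gripper command: -1 is shut, 1 is fully open, values between are in proportion. In form: [[[dx, dy, dz, rx, ry, rz, jaw], ...]]. A call has 1 to 20 rows; each row is the pose to reach, as a shift and turn from the pose commanded when the call began, along the tool's axes at that moment; what a row does not reach only later rows make up. A row lasts 1/8 s, in which the tool goes at most 62.5 mm and 10.7 degrees, less where a joint would pass 70% of its speed; a pose out of reach is approached as far as the arm can. A call with a gripper value outside its range is refused whole. The fingers move at their own pace and stop on an object; the grip force is fixed at half the most. Time passes only in rows, so rows that repeat a pose let the fingers close. It gives the time, the measured TCP pose, the force, the opening and the grip force at its end, in the units of the state.
- bot.read_state(): the state, without advancing time (a new reading comes with each control period).
- bot.capture(name): name is "scene" or "top" or "wrist"; returns the picture (420x560x3 uint8, blue, green, red); there is no depth.
- bot.camera_model(name): a dict with "intrinsics" (3x3 intrinsics, pixels), "R" (3x3) and "t" (3): a world point X has camera coordinates R X + t. Camera axes: x right, y down, z forward; pixel columns grow to the right and rows downward; lengths in m; the calibration is good to about 2 mm. A picture is of the moment at which its call begins: read the wrist's pose just before it. camera_model takes no time and is no camera call; for the wrist camera it gives the pose at the moment of the call.
- bot.hand_in(): hands the job in; it is judged then, once.
The state is a dict: "time_s": time; "joint_positions": joint angles; "qvel": joint speeds; "tau": joint torques, N m; "position": TCP position; "tcp_rot": TCP orientation; "force": force on the tool from outside, world axes, zero at the start; "moment": the same for the moment, N m; "opening": opening from 0.0 (shut) to 1.0 (fully open); "grasp_force": force on a finger pad.
Only numpy, scipy, OpenCV 4.12 (cv2) and the standard library are available. Lean on these libraries where they do the work, as an engineer would, in place of code of your own. Each camera call takes 0.05 s, during which the arm holds its last target. There are 200 camera calls.

TASK

The washed dye cups stand mouth up in the tray. Swing the drying lamp well clear of the peg rack, put every cup upside down on a free peg of its own, all the way down, then swing the lamp fully back over the rack to its stop. Leave the grey beaker on its peg and do not knock the other things about; the ribbed mat is there for laying a cup on its side to take it afresh.

Things in the scene. Friction and masses are not known exactly. Their poses are not given: they have to be found in the camera images.
- cup_red_mid (a point): Red plastic dye cup, an open straight round cup: outside diameter 50, height 85, wall 3, floor 5 thick, about 60 g, firm. The point is on its axis half-way up (42.5 mm from either end); its z axis runs from the closed end to the mouth (up while it stands mouth up). It starts standing mouth up in the tray; it may be absent (None).
- cup_blue_mid (a point): Blue plastic dye cup, an open straight round cup: outside diameter 50, height 85, wall 3, floor 5 thick, about 60 g, firm. The point is on its axis half-way up (42.5 mm from either end); its z axis runs from the closed end to the mouth (up while it stands mouth up). It starts standing mouth up in the tray; it may be absent (None).
- cup_yellow_mid (a point): Yellow plastic dye cup, an open straight round cup: outside diameter 50, height 85, wall 3, floor 5 thick, about 60 g, firm. The point is on its axis half-way up (42.5 mm from either end); its z axis runs from the closed end to the mouth (up while it stands mouth up). It starts standing mouth up in the tray; it may be absent (None).
- beaker_mid (a point): Grey plastic beaker of the same size and make as the cups, already drying upside down on one peg of the rack (peg1); it is to stay there. Point half-way up on its axis; its z axis runs from the closed end to the mouth.
- tray: Steel wash tray standing fixed on the bench, 300 (its x) by 160 (its y) outside, rim 45 high, walls and floor 4 thick. Origin at the centre of its underside. The cups stand on its floor in a row along its x axis, 80 or more apart.
- mat: Black rubber draining mat fixed to the bench, 116 (its x) by 140 (its y). Five teal ribs run along its y axis, 24 apart, the middle one over the mat's centre line; rib tops are 9 above the bench, 4 wide, 130 long, the grooves between them 3 above the bench. A cup laid on its side along y comes to rest between two ribs without rolling, its axis then about 32 above the bench. Origin at the centre of its underside.
- rack: Drying rack fixed to the bench: white board 380 (its x) by 160 (its y), 12 thick, with a row of four upright round wooden pegs along the middle of it, along its x axis, 84 apart. Pegs are 22 in diameter and end 112 above the bench. Origin at the centre of its underside. The lamp's post, 22 thick, stands near its far right corner, 130 towards +x and 65 towards -y of the board's middle; its axis is the lamp's hinge.
- peg0 (a point): Point on the axis of peg 0 of the rack (0 is the one nearest the robot, at the rack's -x end, 3 the furthest), 37.5 below its tip: a cup fully down on the peg, its floor resting on the tip, has its middle here.
- peg1 (a point): Point on the axis of peg 1 of the rack (0 is the one nearest the robot, at the rack's -x end, 3 the furthest), 37.5 below its tip: a cup fully down on the peg, its floor resting on the tip, has its middle here.
- peg2 (a point): Point on the axis of peg 2 of the rack (0 is the one nearest the robot, at the rack's -x end, 3 the furthest), 37.5 below its tip: a cup fully down on the peg, its floor resting on the tip, has its middle here.
- peg3 (a point): Point on the axis of peg 3 of the rack (0 is the one nearest the robot, at the rack's -x end, 3 the furthest), 37.5 below its tip: a cup fully down on the peg, its floor resting on the tip, has its middle here.
- lamp (a joint): Swing of the drying lamp about its post, rad. 0: against its stop, the hood straight above the middle of the peg row; grows as it swings counter-clockwise seen from above, out over the rack's right-hand (-y) side, up to 1.9. From 1.2 on the hood is clear of the board. It starts between 0 and 0.25. Light friction: about 0.8 N at the grip; it stays where it is left.
- lamp_grip (a point): Middle of the upright black round grip on top of the lamp hood, 21 in diameter, its free part 44 tall with its end 20 above this point; made to be taken from above. The red hood below it is 160 in diameter, its underside 115 below this point. The grip lies 145 from the hinge axis.
- brush: Bystander: round-handled brush, 170 long, lying behind the mat.
- cream: Bystander: blue tin of shoe cream, 60 in diameter, 30 high.
- dye_a: Bystander: amber dye bottle, 44 in diameter, 105 high.
- dye_b: Bystander: green dye bottle, 44 in diameter, 105 high.
- wax: Bystander: brown cake of wax, 48 in diameter, 26 high.
- last: Bystander: green plastic shoe last, 210 long, 77 high, on the right.

How it is judged (in metres and radians):
On the way, in this order (a step that is already met when the one before it is completed fails the run):
1. the lamp is swung clear of the rack (value of joint lamp above 1.2 rad), for 0.2 s.
2. every cup hangs upside down on a peg ((distance between cup_red_mid and peg0 below 0.016 m or distance between cup_red_mid and peg1 below 0.016 m or distance between cup_red_mid and peg2 below 0.016 m or distance between cup_red_mid and peg3 below 0.016 m) and angle between each of cup_red_mid, cup_blue_mid, cup_yellow_mid's own z axis and vertical above 2.9 rad and (distance between cup_blue_mid and peg0 below 0.016 m or distance between cup_blue_mid and peg1 below 0.016 m or distance between cup_blue_mid and peg2 below 0.016 m or distance between cup_blue_mid and peg3 below 0.016 m) and (distance between cup_yellow_mid and peg0 below 0.016 m or distance between cup_yellow_mid and peg1 below 0.016 m or distance between cup_yellow_mid and peg2 below 0.016 m or distance between cup_yellow_mid and peg3 below 0.016 m)), for 0.3 s.
At the end, for the whole second after the job is handed in: Every cup present is upside down on a peg of its own, fully down (its middle within 16 mm of the peg's seat point, mouth down within 14 degrees), the grey beaker likewise still on its peg, and the lamp is back within 0.12 rad of its stop over the rack (all of step 2 and (distance between beaker_mid and peg0 below 0.016 m or distance between beaker_mid and peg1 below 0.016 m or distance between beaker_mid and peg2 below 0.016 m or distance between beaker_mid and peg3 below 0.016 m) and angle between beaker_mid's own z axis and vertical above 2.9 rad and value of joint lamp below 0.12 rad); the robot touches nothing.
It fails at once if the grey beaker is pulled off or shoved more than 25 mm (distance of beaker_mid from where it was at the start of the episode above 0.025 m).
It fails at once if a bystander is knocked more than 40 mm aside (distance of any of brush, cream, dye_a, dye_b, wax, last from where it was at the start of the episode above 0.04 m).
Of cup_red, cup_blue, cup_yellow only 2 to 3 are there at a start; the rules pass over those that are not, and their reading is None.
At some moment in a run one of cup_red, cup_blue, cup_yellow may be knocked a few centimetres aside while the robot is not near it.
Once in a run the grip may slacken for a moment while it holds something.
It also fails if it takes over 210 s, if anything falls off the work surface, if the arm or the gripper's body presses on something with over 40 N, if the wrist force passes 120 N, or if a joint passes its speed limit or range.

## Working session

There is one attempt and no reset: what is moved stays moved. The work goes in short steps, Python scripts to look and compute and a tool call to move; the robot and the scene stay as the last step left them, time stands still between calls to the robot, and variables do not carry over. Pictures are saved under pics/ and viewed, at most 17 in all, crops included, and the job is handed in when it is done.

Besides the shell and the picture viewer there is one more tool, called in YAML: its name, and indented under it one key for each argument. apply_moves: Moves the arm, as the interface text tells. Its arguments: {"type":"object","properties":{"steps":{"type":"array","items":{"type":"array","items":{"type":"array","items":{"type":"number"}}}}},"required":["steps"]}

```bash
ls; mkdir -p pics; python3 - <<'E'
from rig import bot
import cv2,numpy as np
s=bot.read_state();print(s['time_s'],s['position'],s['tcp_rot'],s['opening'])
for n in('scene','top'):
    cv2.imwrite(f'pics/{n}0.png',cv2.resize(bot.capture(n),(800,600),interpolation=cv2.INTER_CUBIC))
    m=bot.camera_model(n);print(n,np.round(m['intrinsics'],1).tolist(),np.round(-np.array(m['R']).T@m['t'],3),np.round(m['R'],2).tolist())
E
```

```text
pics
0.0 [ 0.22404701 -0.58271579  0.23257798] [[ 9.33479624e-01  3.58630242e-01 -3.76755058e-04]
 [ 3.58630209e-01 -9.33477319e-01  2.11392885e-03]
 [ 4.06426512e-04 -2.10842525e-03 -9.99997695e-01]] 0.9973339369557961
scene [[450.4, 0.0, 278.1], [0.0, 450.4, 212.6], [0.0, 0.0, 1.0]] [ 1.477 -0.203  0.821] [[0.21, 0.98, 0.01], [0.55, -0.1, -0.83], [-0.81, 0.18, -0.56]]
top [[481.7, 0.0, 279.9], [0.0, 481.7, 210.0], [0.0, 0.0, 1.0]] [ 0.437 -0.003  1.805] [[-0.02, -1.0, 0.01], [-1.0, 0.02, -0.07], [0.07, -0.02, -1.0]]
```

View pics/scene0.png

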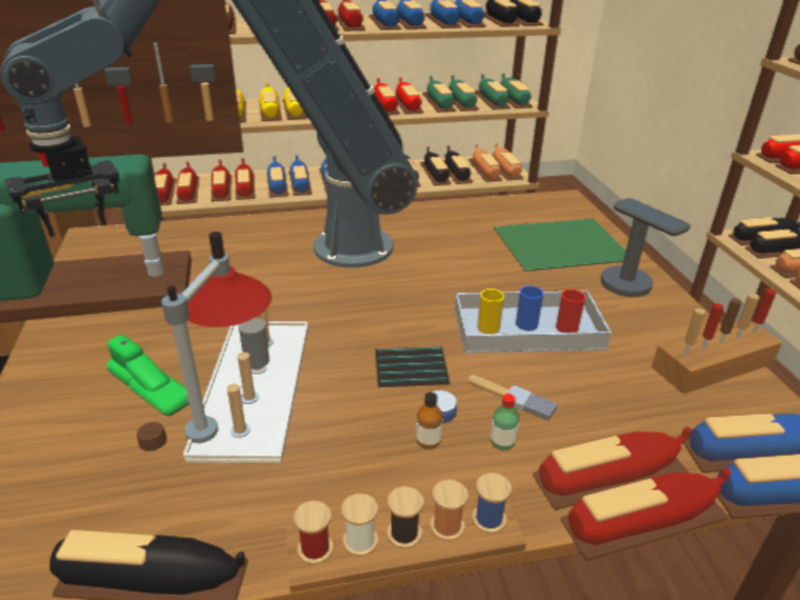

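View pics/top0.png

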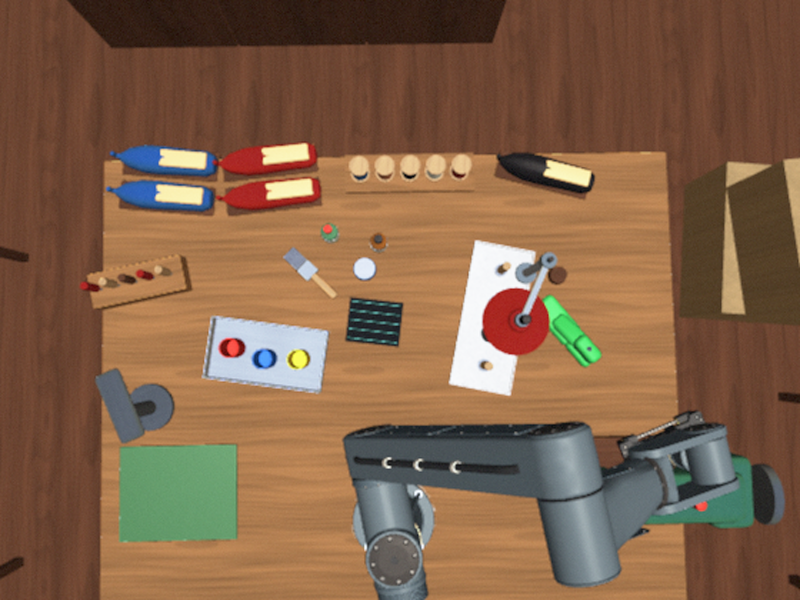

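```bash
cat > h.py <<'E'
import numpy as np, cv2
from rig import bot
from scipy.spatial.transform import Rotation as Rot
def cam(n):
    m=bot.camera_model(n);return [np.array(m[k],float) for k in('intrinsics','R','t')]
def ray(n,u,v,s=0.7,c=None):
    K,R,t=c or cam(n); d=R.T@np.linalg.solve(K,[u*s,v*s,1]); return -R.T@t,d/np.linalg.norm(d)
def atz(n,u,v,z,s=0.7,c=None):
    o,d=ray(n,u,v,s,c); return np.round(o+d*(z-o[2])/d[2],4)
def tri(a,b,s=0.7):
    (o1,d1),(o2,d2)=ray('top',*a,s),ray('scene',*b,s)
    k=np.linalg.lstsq(np.c_[d1,-d2],o2-o1,rcond=None)[0]
    p,q=o1+k[0]*d1,o2+k[1]*d2; return np.round((p+q)/2,4),round(float(np.linalg.norm(p-q)),4)
def proj(n,X):
    K,R,t=cam(n);p=K@(R@np.array(X)+t);return p[:2]/p[2]
def rel(p,rv_world=None,R=None):
    """target TCP pos (and world rot) -> row numbers in present tool axes"""
    s=bot.read_state();R0=np.array(s['tcp_rot']);d=R0.T@(np.array(p)-s['position'])*100
    r=Rot.from_matrix(R0.T@R).as_rotvec(degrees=True) if R is not None else np.zeros(3)
    return np.round(np.r_[d,r],1).tolist()
E
python3 - <<'E'
from h import *
print('cups',[atz('top',*p,.089) for p in((232,347),(264,358),(299,359))])
print('tray',[atz('top',*p,.045) for p in((212,317),(328,331),(321,392),(204,378))])
print('mat',[atz('top',*p,.003) for p in((352,296),(404,303),(400,347),(346,340))])
print('rack',[atz('top',*p,.012) for p in((476,240),(511,395),(449,384))])
print('peg0',atz('top',487,365,.112),'peg3',atz('top',503,266,.112), [atz('scene',*p,.112) for p in((235,388),(245,355))])
print('grip',tri((523,318),(216,237)),'post',tri((549,259),(172,293)))
print([ (n,atz('top',*p,.1)) for n,p in dict(dyea=(378,240),dyeb=(329,231),cream=(365,268),wax=(557,274)).items()])
import cv2
cv2.imwrite('pics/c1.png',cv2.resize(bot.capture('top')[160:290,300:430],(780,780))[:600])
E
```

```text
cups [array([0.4461, 0.3891, 0.089 ]), array([0.4173, 0.3101, 0.089 ]), array([0.413 , 0.2236, 0.089 ])]
tray [array([0.5237, 0.4496, 0.045 ]), array([0.4821, 0.1548, 0.045 ]), array([0.3278, 0.1746, 0.045 ]), array([0.3694, 0.4701, 0.045 ])]
mat [array([0.5736, 0.0945, 0.003 ]), array([ 0.5525, -0.0416,  0.003 ]), array([ 0.4375, -0.0287,  0.003 ]), array([0.4587, 0.1119, 0.003 ])]
rack [array([ 0.7143, -0.2344,  0.012 ]), array([ 0.3074, -0.3138,  0.012 ]), array([ 0.3392, -0.1536,  0.012 ])]
peg0 [ 0.389  -0.2398  0.112 ] peg3 [ 0.6326 -0.2867  0.112 ] [array([ 0.64  , -0.2897,  0.112 ]), array([ 0.5547, -0.2724,  0.112 ])]
grip (array([ 0.4948, -0.2938,  0.3162]), 0.0025) post (array([ 0.6249, -0.3583,  0.2967]), 0.0001)
[('dyea', array([0.7052, 0.0221, 0.1   ])), ('dyeb', array([0.7302, 0.144 , 0.1   ])), ('cream', array([0.6355, 0.0558, 0.1   ])), ('wax', array([ 0.6113, -0.4233,  0.1   ]))]
```

View pics/c1.png

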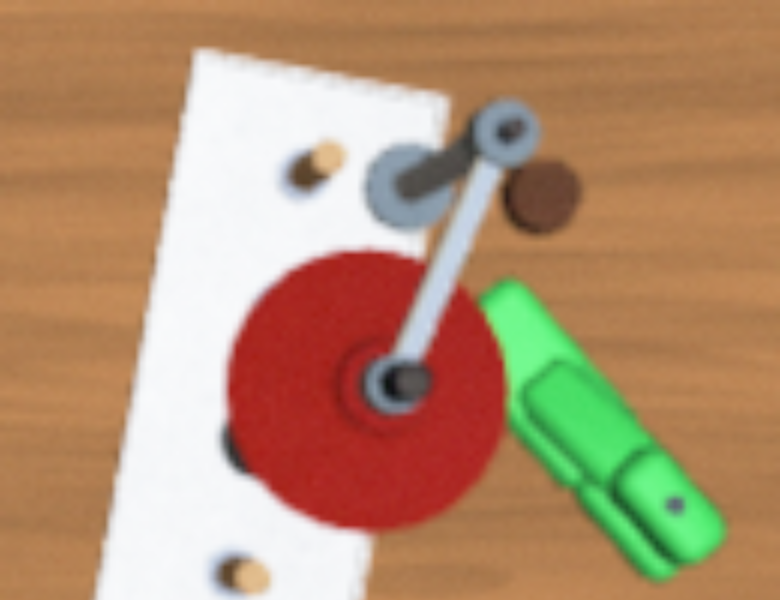

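```bash
python3 - <<'E'
from h import *
print('pegs',atz('top',354.7,186.7,.112,1),atz('top',342.5,256.2,.112,1))
g=atz('top',368.7,223.8,.316,1); H=atz('top',385,181.7,.297,1);print(g,H,np.linalg.norm(g-H))
print(rel([*g[:2],.38]),rel([*g[:2],.29]))
# arc rows relative to grasp pose
R0=np.array(bot.read_state()['tcp_rot'])
v=(g-H)[:2];a0=np.arctan2(v[1],v[0])
for k in range(1,15):
    da=np.radians(80)*k/14
    q=H[:2]+.145*np.array([np.cos(a0+da),np.sin(a0+da)])
    d=R0.T@np.r_[q-(H[:2]+.145*np.array([np.cos(a0),np.sin(a0)])),0]*100
    print(np.round(d,1).tolist(),round(-np.degrees(da)))
E
```

```text
pegs [ 0.6307 -0.2959  0.112 ] [ 0.3865 -0.2453  0.112 ]
[ 0.4909 -0.3005  0.316 ] [ 0.6236 -0.3604  0.297 ] 0.14682744974969772
[35.0, -16.8, -14.7, 0.0, 0.0, 0.0] [35.0, -16.8, -5.7, 0.0, 0.0, 0.0]
[-1.0, 1.1, -0.0] -6
[-1.8, 2.2, -0.0] -11
[-2.6, 3.5, -0.0] -17
[-3.2, 4.8, -0.0] -23
[-3.7, 6.1, -0.0] -29
[-4.0, 7.5, -0.0] -34
[-4.2, 9.0, -0.0] -40
[-4.3, 10.4, -0.0] -46
[-4.2, 11.9, -0.0] -51
[-4.0, 13.3, -0.0] -57
[-3.6, 14.7, -0.0] -63
[-3.1, 16.0, -0.0] -69
[-2.5, 17.3, -0.0] -74
[-1.7, 18.6, -0.0] -80
```

apply_moves:
  steps:
    - [[0,0,-6,0,0,0,1],[0,0,-12,0,0,0,1],[3,-1.5,-15,0,0,0,1],[9,-4.3,-15,0,0,0,1],[15,-7.2,-15,0,0,0,1],[21,-10,-15,0,0,0,1],[27,-13,-15,0,0,0,1],[32,-15.4,-15,0,0,0,1],[35,-16.8,-15,0,0,0,1],[35,-16.8,-15,0,0,0,1],[35,-16.8,-12,0,0,0,0.3]]

```text
time_s: 1.52
position: [0.4917, -0.3022, 0.3554]
tcp_rot: [[0.933, 0.36, 0.004], [0.36, -0.933, -0.005], [0.002, 0.006, -1.0]]
force: [0.1, -0.2, -0.0]
opening: 0.95
grasp_force: 0.0
```

```bash
python3 - <<'E'
from h import *
s=bot.read_state();print(s['position'],s['joint_positions'],s['opening'])
im=bot.capture('wrist');c=cam('wrist')
print(proj('wrist',[.493,-.297,.316]))
cv2.imwrite('pics/w1.png',im)
E
```

```text
[ 0.49166703 -0.30221739  0.35537731] [-4.26402786e+01  1.96338073e+01  8.00214806e+01 -5.24669412e-02
  7.99917985e+01  2.62972620e+01] 0.9503557734662639
[280.37782682 237.35272002]
```

View pics/w1.png

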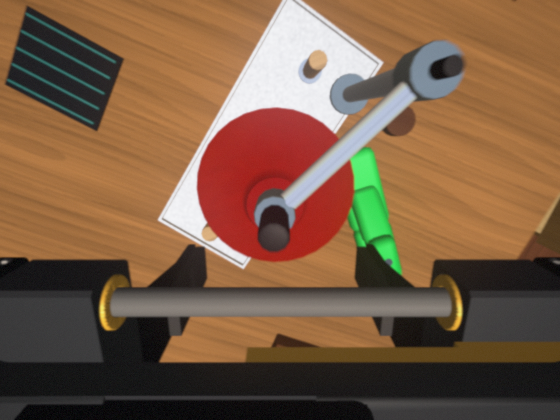

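apply_moves:
  steps:
    - [[0,0,3,0,0,0,0.3],[0,0,6.3,0,0,0,0.3],[0,0,6.3,0,0,0,-0.2],[0,0,6.3,0,0,0,-1],[0,0,6.3,0,0,0,-1],[0,0,6.3,0,0,0,-1],[0,0,6.3,0,0,0,-1],[0,0,6.3,0,0,0,-1]]

```text
time_s: 2.58
position: [0.4896, -0.3003, 0.2914]
tcp_rot: [[0.933, 0.359, -0.002], [0.359, -0.933, 0.001], [-0.002, -0.002, -1.0]]
force: [-4.6, 3.2, 4.5]
opening: 0.234
grasp_force: 30.5
```

Opening 0.234·87 ≈ 20 mm: the grip is held. Swing out.

apply_moves:
  steps:
    - [[-1,1.1,0,0,0,-6,-1],[-1.8,2.2,0,0,0,-11,-1],[-2.6,3.5,0,0,0,-17,-1],[-3.2,4.8,0,0,0,-23,-1],[-3.7,6.1,0,0,0,-29,-1],[-4,7.5,0,0,0,-34,-1],[-4.2,9,0,0,0,-40,-1],[-4.3,10.4,0,0,0,-46,-1],[-4.2,11.9,0,0,0,-51,-1],[-4,13.3,0,0,0,-57,-1],[-3.6,14.7,0,0,0,-63,-1],[-3.1,16,0,0,0,-69,-1],[-2.5,17.3,0,0,0,-74,-1],[-1.7,18.6,0,0,0,-80,-1],[-1.7,18.6,0,0,0,-80,-1],[-1.7,18.6,0,0,0,-80,-1],[-1.7,18.6,0,0,0,-80,-1],[-1.7,18.6,0,0,0,-80,0.3],[-1.7,18.6,0,0,0,-80,0.3]]

```text
time_s: 4.95
position: [0.5394, -0.4826, 0.2915]
tcp_rot: [[-0.19, 0.982, -0.004], [0.982, 0.19, -0.004], [-0.004, -0.004, -1.0]]
force: [-3.7, -4.0, 6.3]
opening: 0.381
grasp_force: 2.6
```

apply_moves:
  steps:
    - [[0,0,0,0,0,0,0.3],[0,0,-4,0,0,0,0.3],[0,0,-8,0,0,0,0.5],[0,0,-9,0,0,0,0.5]]

```text
time_s: 5.45
position: [0.5409, -0.4818, 0.383]
tcp_rot: [[-0.19, 0.982, 0.001], [0.982, 0.19, -0.004], [-0.004, 0.0, -1.0]]
force: [0.3, 0.6, 0.3]
opening: 0.733
grasp_force: 0.0
```

```bash
python3 - <<'E'
from h import *
s=bot.read_state();print(s['time_s'],s['position'],np.round(s['tcp_rot'],3).tolist(),np.round(s['joint_positions'],1),s['opening'],s['force'])
cv2.imwrite('pics/t2.png',cv2.resize(bot.capture('top'),(800,600),interpolation=cv2.INTER_CUBIC))
E
```

```text
5.45 [ 0.5408815  -0.48182415  0.38300166] [[-0.19, 0.982, 0.001], [0.982, 0.19, -0.004], [-0.004, 0.0, -1.0]] [-50.5  32.7  54.1  -0.1  93.  -61.4] 0.7334316641627323 [0.29617722 0.62063839 0.28892803]
```

View pics/t2.png

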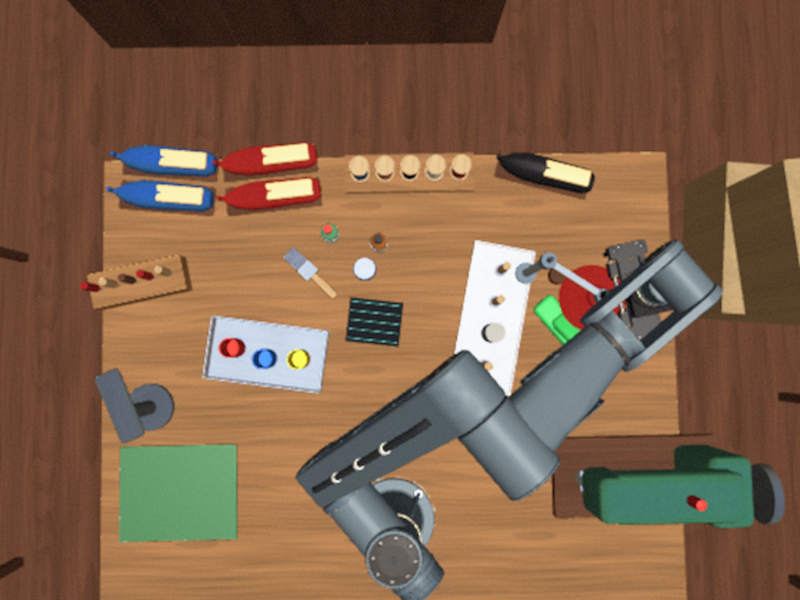

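apply_moves:
  steps:
    - [[0,0,-5,0,0,0,0.5],[6,0.5,-7,0,0,0,0.5],[12,1,-7,0,0,0,0.5],[18,1.5,-7,0,0,0,0.5],[24,2,-7,0,0,0,0.5],[30,2.5,-7,0,0,0,0.5],[36,3,-7,0,0,0,0.5],[42,3.5,-7,0,0,0,0.5],[48,4,-7,0,0,0,0.5],[53,4,-7,0,0,0,0.5],[53,4,-7,0,10,0,0.5],[53,4,-7,0,20,0,0.5],[53,4,-7,0,30,0,0.5],[53,4,-7,0,40,0,0.5],[53,4,-7,0,50,0,0.5],[53,4,-7,0,60,0,0.5],[53,4,-7,0,70,0,0.5],[53,4,-7,0,70,0,0.5],[53,4,-7,0,70,0,0.5]]

```text
time_s: 7.88
position: [0.4792, 0.0473, 0.4502]
tcp_rot: [[-0.065, 0.982, -0.18], [0.337, 0.191, 0.922], [0.939, -0.001, -0.343]]
force: [0.2, 0.6, -0.6]
opening: 0.754
grasp_force: 0.0
```

```bash
cat >> h.py <<'E'
def st():
    s=bot.read_state();print(round(s['time_s'],2),np.round(s['position'],4),np.round(s['tcp_rot'],3).tolist(),np.round(s['joint_positions'],1),round(s['opening'],3),np.round(s['force'],1))
    open('log.txt','a').write(repr((list(map(float,s['joint_positions'])),list(map(float,s['position'])),np.array(s['tcp_rot']).tolist()))+'\n')
E
python3 -c "
from h import *
st()"
```

```text
7.88 [0.4792 0.0473 0.4502] [[-0.065, 0.982, -0.18], [0.337, 0.191, 0.922], [0.939, -0.001, -0.343]] [-33.9  25.   87.5  49.3 118.8 -41.7] 0.754 [ 0.2  0.6 -0.6]
```

apply_moves:
  steps:
    - [[0,0,0,0,-10,0,0.5],[0,0,0,0,-20,0,0.5],[0,0,0,0,-30,0,0.5],[0,0,0,0,-40,0,0.5],[0,0,0,0,-50,0,0.5],[0,0,0,0,-60,0,0.5],[0,0,0,0,-70,0,0.5],[0,0,0,0,-80,0,0.5],[0,0,0,0,-90,0,0.5],[0,0,0,0,-100,0,0.5],[0,0,0,0,-110,0,0.5],[0,0,0,0,-120,0,0.5],[0,0,0,0,-130,0,0.5],[0,0,0,0,-140,0,0.5],[0,0,0,0,-150,0,0.5],[0,0,0,0,-160,0,0.5],[0,0,0,0,-160,0,0.5],[0,0,0,0,-160,0,0.5]]

```text
time_s: 10.12
position: [0.4796, 0.0475, 0.4521]
tcp_rot: [[0.003, 0.981, 0.192], [0.004, 0.192, -0.981], [-1.0, 0.004, -0.003]]
force: [-0.5, -0.0, -0.2]
opening: 0.756
grasp_force: 0.0
```

```bash
python3 - <<'E'
from h import *
st()
D=[eval(l) for l in open('log.txt')]
D+=[([-79.211,30.224,82.088,0,67.689,-10.227],[.22404701,-.58271579,.23257798],[[.93348,.35863,-.00038],[.35863,-.93348,.0021],[.0004,-.0021,-1]]),
 ([-42.64,19.634,80.021,-.0525,79.992,26.297],[.49166703,-.30221739,.35537731],[[.933,.36,.004],[.36,-.933,-.005],[.002,.006,-1]])]
import itertools
best=[]
for s4,s6 in itertools.product((1,-1),(1,-1)):
  for q,p,R in D:
    M=Rot.from_euler('ZYZYZ',[q[0],q[1]+q[2],s4*q[3],q[4],s6*q[5]],degrees=True)
    C=M.inv()*Rot.from_matrix(R); print(s4,s6,np.round(C.as_rotvec(degrees=True),1))
E
```

```text
10.12 [0.4796 0.0475 0.4521] [[0.003, 0.981, 0.192], [0.004, 0.192, -0.981], [-1.0, 0.004, -0.003]] [ 26.6  29.7  98.4 -80.1 102.1  39.5] 0.756 [-0.5 -0.  -0.2]Traceback (most recent call last):
  File "<stdin>", line 10, in <module>
  File "scipy/spatial/transform/_rotation.pyx", line 1413, in scipy.spatial.transform._rotation.Rotation.from_euler
ValueError: Expected axis specification to be a non-empty string of upto 3 characters, got ZYZYZ
```

```bash
cat > kin.py <<'E'
from h import *
D=[eval(l) for l in open('log.txt')]
D+=[([-79.211,30.224,82.088,0,67.689,-10.227],[.22404701,-.58271579,.23257798],[[.93348,.35863,-.00038],[.35863,-.93348,.0021],[.0004,-.0021,-1]]),
 ([-42.64,19.634,80.021,-.0525,79.992,26.297],[.49166703,-.30221739,.35537731],[[.933,.36,.004],[.36,-.933,-.005],[.002,.006,-1]]),
 ([-50.5,32.7,54.1,-.1,93.,-61.4],[.5408815,-.48182415,.38300166],[[-.19,.982,.001],[.982,.19,-.004],[-.004,0,-1]])]
def E(a,x):return Rot.from_euler(a,x,degrees=True)
def chain(q):
    s4=s6=1
    R=[E('z',q[0])];R.append(R[-1]*E('y',q[1]));R.append(R[-1]*E('y',q[2]));R.append(R[-1]*E('z',S[0]*q[3]));R.append(R[-1]*E('y',q[4]));R.append(R[-1]*E('z',S[1]*q[5]))
    return R
S=[1,1];res=[]
for a in(1,-1):
  for b in(1,-1):
    S[:]=[a,b];Cs=[chain(q)[-1].inv()*Rot.from_matrix(R) for q,p,R in D]
    C=Rot.concatenate(Cs).mean();res.append((max((C.inv()*c).magnitude() for c in Cs),a,b,C))
err,a,b,C=min(res,key=lambda r:r[0]);S[:]=[a,b]
def basis(q):
    R=chain(q);M=[R[0].apply([1,0,0]),R[0].apply([0,1,0]),[0,0,1]]
    M+=[R[1].apply([0,0,1]),R[2].apply([1,0,0]),R[2].apply([0,0,1]),R[4].apply([1,0,0]),R[4].apply([0,0,1])]
    return np.array(M).T
A=np.vstack([basis(q) for q,p,R in D]);y=np.concatenate([p for q,p,R in D])
W=np.linalg.lstsq(np.vstack([A,1e-4*np.eye(8)]),np.r_[y,np.zeros(8)],rcond=None)[0]
LO=np.array([-176,-43,12.5,-82,0,-163]);HI=np.array([176,126,139.9,262,151.6,163])
def fk(q):return basis(q)@W,chain(q)[-1]*C
from scipy.optimize import least_squares
def ik(p,R,q0=None,n=12):
    T=Rot.from_matrix(R);best=None;rng=np.random.default_rng(0)
    for k in range(n):
        x0=np.array(q0,float) if q0 is not None and k==0 else rng.uniform([-90,0,40,-80,20,-160],[90,90,130,200,140,160])
        f=lambda q:(lambda P,M:np.r_[(P-p)*10,(M.inv()*T).as_rotvec()])(*fk(q))
        r=least_squares(f,np.clip(x0,LO+.1,HI-.1),bounds=(LO,HI))
        if best is None or r.cost<best.cost:best=r
        if k==0 and q0 is not None and r.cost<1e-5:break
    return np.round(best.x,1),best.cost
def look(d,yv):
    """tool rotation with z=d and y closest to yv"""
    d=np.array(d,float)/np.linalg.norm(d);y=np.array(yv,float);y-=d*(y@d);y/=np.linalg.norm(y);return np.array([np.cross(y,d),y,d]).T
if __name__=='__main__':
    print(np.degrees(err),S,np.round(C.as_rotvec(degrees=True),1),np.round(W,3),np.abs(A@W-y).max())
E
python3 kin.py
```

```text
0.09986907883078493 [1, 1] [ 0.  0. 90.] [-0.001  0.111  0.275  0.587  0.113  0.394  0.001  0.295] 0.0003778867323022128
```

```bash
cat > scan.py <<'E'
from kin import *
def dirv(h,dn):h,dn=np.radians([h,dn]);return np.array([np.cos(h)*np.cos(dn),np.sin(h)*np.cos(dn),-np.sin(dn)])
def sc(name,g,dn,hs):
    for h in hs:
        d=dirv(h,dn)
        for s in(1,-1):
            R=look(d,s*np.array([-np.sin(np.radians(h)),np.cos(np.radians(h)),0]))
            q,c=ik(np.array(g)+.008*d,R,n=8)
            if c<1e-4:print(name,h,'xz%+.0f'%np.sign(R[2,0]),q)
if __name__=='__main__':
    sc('yel',[.413,.224,.074],15,range(0,360,30))
    sc('red',[.446,.389,.074],15,range(0,360,30))
    sc('peg0',[.387,-.247,.105],-5,range(0,360,30))
    sc('peg3',[.631,-.296,.105],-5,range(0,360,30))
E
python3 scan.py
```

```text
yel 0 xz-1 [ 33.6  80.1 139.9 214.3 108.6 112.1]
yel 0 xz+1 [ 33.6  80.1 139.9 214.4 108.6 -67.9]
yel 60 xz-1 [-27.2  77.5 138.  101.   79.4  53.9]
yel 60 xz+1 [ -27.2   77.5  138.   101.1   79.4 -126.2]
yel 90 xz-1 [-22.8  63.3 117.9  67.4  74.5  88.8]
yel 90 xz+1 [-22.9  63.3 117.9  67.5  74.5 -91.2]
yel 120 xz-1 [-13.3  61.4  98.8  44.7  88.9 104.3]
yel 120 xz+1 [-13.3  61.4  98.8  44.7  88.9 -75.7]
yel 150 xz-1 [ -2.2  63.5  82.6  27.8 105.2 105.6]
yel 150 xz+1 [ -2.3  63.4  82.7  27.8 105.2 -74.4]
yel 180 xz-1 [  9.2  66.   71.6   9.9 116.9  97. ]
yel 180 xz+1 [  9.2  65.9  71.6  10.  116.9 -83. ]
yel 210 xz-1 [ 20.5  66.9  67.8 -10.6 119.6  82.2]
yel 210 xz+1 [ 20.5  66.9  67.8 -10.6 119.6 -97.7]
yel 240 xz-1 [ 31.2  65.7  72.4 -30.1 111.8  69.7]
yel 240 xz+1 [  31.2   65.7   72.4  -30.1  111.8 -110.3]
yel 270 xz-1 [ 40.6  63.2  84.1 -47.6  97.   65.6]
yel 270 xz+1 [  40.6   63.2   84.1  -47.6   97.  -114.4]
yel 300 xz-1 [ 47.5  61.3 100.7 -68.9  81.   72.6]
yel 300 xz+1 [  47.5   61.3  100.6  -68.8   81.  -107.4]
yel 330 xz-1 [ 48.5  64.  120.  257.4  75.8  94.1]
yel 330 xz+1 
[... 2629 characters left out ...]
.8 127.7]
peg3 60 xz+1 [-56.8  72.2  68.   72.  110.7 -52.4]
peg3 90 xz-1 [-50.1  79.5  42.2  62.9 134.1 139.5]
peg3 90 xz+1 [-50.1  79.4  42.3  62.9 134.1 -40.5]
peg3 210 xz-1 [-17.1  82.3  33.6 -73.4 130.4  30.2]
peg3 210 xz+1 [ -17.1   82.3   33.6  -73.3  130.4 -149.9]
peg3 240 xz-1 [-11.9  74.2  59.8 -80.8 106.5  44.6]
peg3 240 xz+1 [ -11.9   74.2   59.8  -80.8  106.5 -135.4]
peg3 270 xz-1 [-11.1  69.3  84.3 257.8  89.6  64.1]
peg3 270 xz+1 [ -11.1   69.3   84.2  257.9   89.6 -115.9]
peg3 300 xz-1 [-18.8  69.3 104.5 221.   90.3  85.9]
peg3 300 xz+1 [-18.8  69.3 104.5 221.1  90.3 -94.1]
peg3 330 xz-1 [-37.4  72.  114.8 172.5 101.7  89.1]
peg3 330 xz+1 [-37.4  72.  114.8 172.5 101.7 -90.9]
```

```bash
cat > plan.py <<'E'
from scan import *
def pose(g,h,dn,up):
    """grasp point, heading, pitch down, sign of tool x vertical -> TCP,R"""
    d=dirv(h,dn);a=np.radians(h);y=-up*np.array([np.sin(a),-np.cos(a),0]);R=look(d,y)
    if np.sign(R[2,0])!=up:R=look(d,-y)
    return np.array(g)+.008*d,R
def jpath(q0,q1,jaw,dmax=9.5,lmax=.055):
    q0,q1=np.array(q0),np.array(q1);n=1
    while 1:
        P=[fk(q0+(q1-q0)*k/n) for k in range(n+1)]
        if all((P[k][1].inv()*P[k+1][1]).magnitude()<np.radians(dmax) and np.linalg.norm(P[k][0]-P[k+1][0])<lmax for k in range(n)):break
        n+=1
    return P[1:]
def rows(P,jaw,start=None):
    s=bot.read_state();p0,R0=(np.array(s['position']),np.array(s['tcp_rot'])) if start is None else start
    out=[]
    for p,M in P:
        out.append([*np.round(R0.T@(p-p0)*100,1).tolist(),*[int(round(v)) for v in Rot.from_matrix(R0.T@M.as_matrix()).as_rotvec(degrees=True)],jaw])
    return out
E
python3 - <<'E'
from plan import *
s=bot.read_state();q0=s['joint_positions']
p,R=pose([.413,.114,.2],90,13,1);q,c=ik(p,R,[-23,50,118,67,75,-91]);print(q,c,R.round(2).tolist())
P=jpath(q0,q,.6);print(len(P),min(x[0][2] for x in P))
for r in rows(P,.6):print(r,end=',')
E
```

```text
[-36.3  47.3 116.5  51.9  86.8 -77. ] 1.5472921173207053e-30 [[0.0, 1.0, 0.0], [0.22, -0.0, 0.97], [0.97, -0.0, -0.22]]
26 0.1854118804927449
[2.8, -1.9, 1.9, 5, 4, -7, 0.6],[5.6, -4.0, 3.5, 10, 9, -13, 0.6],[8.1, -6.2, 4.7, 14, 14, -19, 0.6],[10.6, -8.5, 5.5, 19, 19, -25, 0.6],[12.9, -10.8, 5.9, 23, 25, -31, 0.6],[15.0, -13.1, 5.9, 27, 31, -36, 0.6],[16.9, -15.3, 5.6, 30, 38, -40, 0.6],[18.6, -17.4, 5.0, 33, 45, -44, 0.6],[20.2, -19.2, 4.1, 36, 52, -48, 0.6],[21.6, -20.8, 2.9, 38, 60, -51, 0.6],[22.8, -22.1, 1.5, 40, 68, -53, 0.6],[23.8, -23.1, -0.0, 41, 77, -55, 0.6],[24.6, -23.8, -1.7, 42, 85, -56, 0.6],[25.3, -24.1, -3.4, 42, 94, -56, 0.6],[25.8, -24.1, -5.1, 41, 103, -55, 0.6],[26.2, -23.6, -6.7, 40, 111, -53, 0.6],[26.5, -22.9, -8.2, 39, 120, -50, 0.6],[26.6, -21.7, -9.6, 36, 128, -46, 0.6],[26.6, -20.3, -10.7, 34, 136, -41, 0.6],[26.6, -18.6, -11.5, 30, 143, -35, 0.6],[26.4, -16.7, -12.0, 26, 150, -29, 0.6],[26.3, -14.5, -12.1, 22, 155, -21, 0.6],[26.1, -12.2, -11.8, 17, 160, -13, 0.6],[25.8, -9.9, -11.1, 12, 163, -3, 0.6],[25.6, -7.5, -10.0, 7, 165, 6, 0.6],[25.4, -5.2, -8.5, 2, 166, 16, 0.6],
```

apply_moves:
  steps:
    - [[1.5,-0.3,-0.5,0,10,1,0.6],[3,-0.6,-1,0,20,2,0.6],[4.5,-0.9,-1.5,0,30,3,0.6],[6,-1.2,-2,0,40,4,0.6],[7.5,-1.5,-2.5,0,50,5,0.6],[9,-1.8,-3,0,60,6,0.6],[10.5,-2.1,-3.5,1,70,7,0.6],[12,-2.4,-4,1,80,8,0.6],[13.5,-2.7,-4.5,1,90,9,0.6],[15,-3,-5,1,100,10,0.6],[16.5,-3.3,-5.5,1,110,11,0.6],[18,-3.6,-6,1,120,12,0.6],[19.5,-3.9,-6.5,2,130,13,0.6],[21,-4.2,-7,2,140,14,0.6],[22.5,-4.5,-7.5,2,150,15,0.6],[24,-4.8,-8,2,160,16,0.6],[25.4,-5.2,-8.5,2,166,16,0.6],[25.4,-5.2,-8.5,2,166,16,0.6],[25.4,-5.2,-8.5,2,166,16,0.6],[25.4,-5.2,-8.5,2,166,16,0.6]]

```text
time_s: 12.62
position: [0.4126, 0.1205, 0.198]
tcp_rot: [[-0.003, 1.0, 0.0], [0.234, 0.001, 0.972], [0.972, 0.003, -0.234]]
force: [0.1, 0.4, 1.2]
opening: 0.799
grasp_force: 0.0
```

```bash
cat >> h.py <<'E'
def cups():
    """cup axes from the top view: mouth rim colour blobs at z=.089 (rim+inside seen from nearly above)"""
    im=bot.capture('top');h=cv2.cvtColor(im,cv2.COLOR_BGR2HSV);o={}
    for n,(a,b) in dict(red=(170,190),blue=(100,125),yellow=(20,34)).items():
        m=((h[...,0].astype(int)+(10 if n=='red' else 0))%180+(170-0 if 0 else 0))
        H=h[...,0].astype(int);k=((H>172)|(H<6)) if n=='red' else ((H>a)&(H<b))
        k=(k&(h[...,1]>120)&(h[...,2]>60)).astype(np.uint8);k[:205]=0;k[285:]=0;k[:,:135]=0;k[:,240:]=0
        l=cv2.connectedComponentsWithStats(k)
        if l[0]<2:continue
        i=1+np.argmax(l[2][1:,4]);x,y,w,hh,ar=l[2][i]
        o[n]=(x,y,w,hh,int(ar),np.round(l[3][i],1).tolist())
    return im,o
E
python3 - <<'E'
from h import *
st()
im,o=cups();print(o)
cv2.imwrite('pics/t3.png',np.hstack([cv2.resize(im[205:285,135:245],(770,560)),]))
cv2.imwrite('pics/w3.png',bot.capture('wrist'))
E
```

```text
12.62 [0.4126 0.1205 0.198 ] [[-0.003, 1.0, 0.0], [0.234, 0.001, 0.972], [0.972, 0.003, -0.234]] [-36.3  47.1 116.7  51.7  86.4 -77.1] 0.799 [0.1 0.4 1.2]
{'red': (np.int32(153), np.int32(237), np.int32(18), np.int32(13), 191, [161.7, 243.1]), 'blue': (np.int32(177), np.int32(245), np.int32(16), np.int32(13), 177, [184.4, 250.8]), 'yellow': (np.int32(201), np.int32(245), np.int32(16), np.int32(13), 165, [208.4, 251.1])}
```

View pics/t3.png

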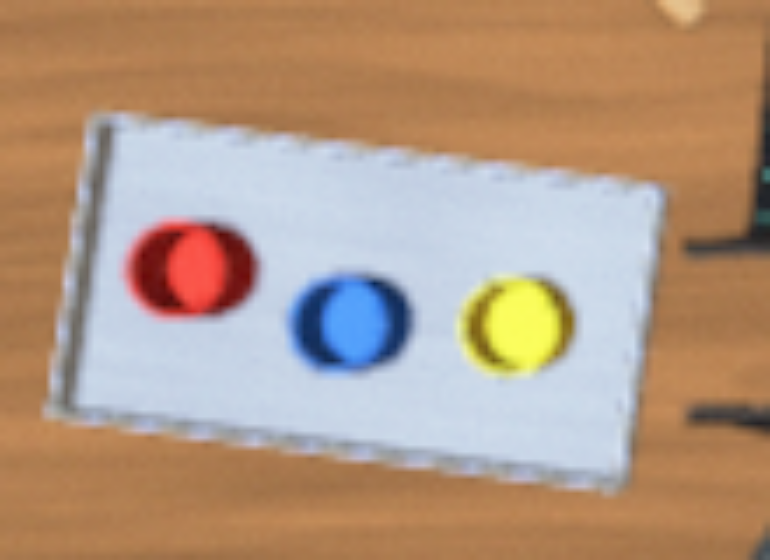

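```bash
python3 - <<'E'
from plan import *
for n,p in dict(y=(207.3,251.3),b=(183.1,251.1),r=(159.9,243.3)).items():print(n,atz('top',*p,.089,1))
g=atz('top',207.3,251.3,.089,1)
for a in ([g[0],g[1]-.11,.077],[g[0],g[1],.077],[g[0],g[1],.27]):
    p,R=pose(a,90,13,1);print(rel(p,R=R))
im=cv2.imread('pics/w3.png')
print(proj('wrist',[*g[:2],.089]),proj('wrist',[*g[:2],.004]))
E
```

```text
y [0.4132 0.2307 0.089 ]
b [0.4157 0.3162 0.089 ]
r [0.4449 0.3979 0.089 ]
[-11.7, 0.1, 3.6, -0.0, 0.5, 0.1]
[-9.2, 0.1, 14.3, -0.0, 0.5, 0.1]
[9.6, 0.1, 9.8, -0.0, 0.5, 0.1]
[282.11534567 281.53370825] [281.71715248 338.4748975 ]
```

View pics/w3.png

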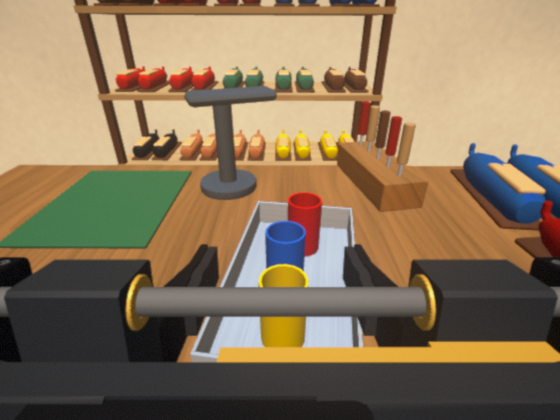

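apply_moves:
  steps:
    - [[-4,0.1,1.2,0,0,0,0.6],[-8,0.1,2.4,0,0,0,0.6],[-11.7,0.1,3.6,0,0,0,0.6],[-11.7,0.1,3.6,0,0,0,0.6],[-11.1,0.1,6.3,0,0,0,0.6],[-10.5,0.1,9,0,0,0,0.6],[-9.9,0.1,11.6,0,0,0,0.6],[-9.2,0.1,14.3,0,0,0,0.6],[-9.2,0.1,14.3,0,0,0,0.6],[-9.2,0.1,14.3,0,0,0,-1],[-9.2,0.1,14.3,0,0,0,-1],[-9.2,0.1,14.3,0,0,0,-1],[-9.2,0.1,14.3,0,0,0,-1],[-9.2,0.1,14.3,0,0,0,-1]]

```text
time_s: 14.48
position: [0.4134, 0.2383, 0.0743]
tcp_rot: [[0.002, 1.0, 0.001], [0.229, -0.001, 0.973], [0.973, -0.001, -0.229]]
force: [0.6, -1.7, 1.6]
opening: 0.56
grasp_force: 29.9
```

apply_moves:
  steps:
    - [[3,0,-0.7,0,0,0,-1],[8,0,-1.9,0,0,0,-1],[13,0,-3.1,0,0,0,-1],[18.5,0,-4.4,0,0,0,-1],[22,0,-6,0,0,0,-1],[22,0,-6,0,0,0,-1]]

```text
time_s: 15.22
position: [0.4131, 0.2307, 0.3034]
tcp_rot: [[-0.003, 1.0, 0.001], [0.233, 0.0, 0.973], [0.973, 0.003, -0.233]]
force: [1.1, -0.6, -0.9]
opening: 0.563
grasp_force: 29.9
```

```bash
python3 - <<'E'
from plan import *
st()
q0=bot.read_state()['joint_positions']
g=[.631,-.296,.22]
p,R=pose(g,280,-6,-1);q,c=ik(p,R,[-13,55,90,248,90,72]);print(q,c)
P=jpath(q0,q,-1);print(len(P),[round(float(x[0][2]),2) for x in P])
for r in rows(P,-1):print(r[:6],end=',')
cv2.imwrite('pics/w4.png',bot.capture('wrist'))
E
```

```text
15.22 [0.4131 0.2307 0.3034] [[-0.003, 1.0, 0.001], [0.233, 0.0, 0.973], [0.973, 0.003, -0.233]] [-23.1  32.4 119.1  63.5  88.7 -64.2] 0.563 [ 1.1 -0.6 -0.9]
[-12.5  57.4  95.7 247.1  85.4  65.2] 4.7054320401268946e-30
24 [0.31, 0.33, 0.34, 0.35, 0.36, 0.37, 0.38, 0.39, 0.39, 0.4, 0.4, 0.4, 0.4, 0.39, 0.39, 0.38, 0.37, 0.35, 0.33, 0.31, 0.29, 0.27, 0.25, 0.22]
[1.1, 4.2, -0.1, -6, 4, 6],[2.1, 8.3, -0.6, -12, 8, 11],[3.0, 12.3, -1.6, -18, 12, 17],[3.9, 16.1, -3.0, -23, 18, 22],[4.6, 19.7, -4.8, -28, 24, 27],[5.1, 23.1, -7.0, -32, 30, 32],[5.5, 26.2, -9.5, -36, 37, 37],[5.6, 29.0, -12.3, -40, 44, 42],[5.6, 31.4, -15.2, -43, 52, 46],[5.3, 33.4, -18.4, -45, 61, 50],[4.8, 35.1, -21.7, -46, 69, 53],[4.0, 36.3, -25.0, -47, 78, 56],[3.0, 37.1, -28.4, -48, 88, 58],[1.7, 37.5, -31.7, -47, 98, 60],[0.2, 37.4, -34.9, -46, 108, 60],[-1.5, 37.0, -37.9, -44, 118, 60],[-3.4, 36.1, -40.6, -41, 128, 59],[-5.5, 34.9, -43.1, -37, 138, 57],[-7.8, 33.4, -45.3, -33, 148, 53],[-10.2, 31.5, -47.1, -27, 158, 49],[-12.7, 29.4, -48.5, -21, 166, 42],[-15.3, 27.1, -49.5, -14, 174, 35],[-17.9, 24.5, -50.0, 6, -175, -25],[-20.5, 21.9, -50.0, -2, -172, -15],
```

View pics/w4.png

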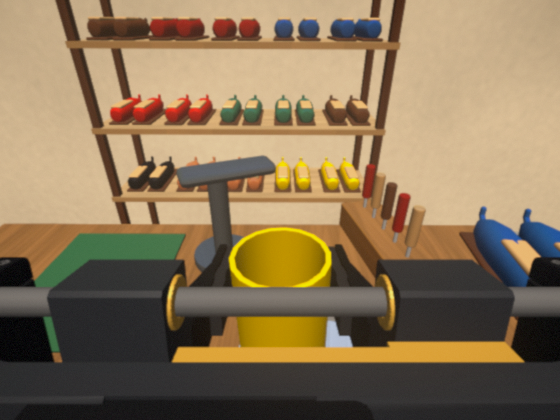

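apply_moves:
  steps:
    - [[1.1,4.2,-0.1,-6,4,6,-1],[2.1,8.3,-0.6,-12,8,11,-1],[3,12.3,-1.6,-18,12,17,-1],[3.9,16.1,-3,-23,18,22,-1],[4.6,19.7,-4.8,-28,24,27,-1],[5.1,23.1,-7,-32,30,32,-1],[5.5,26.2,-9.5,-36,37,37,-1],[5.6,29,-12.3,-40,44,42,-1],[5.6,31.4,-15.2,-43,52,46,-1],[5.3,33.4,-18.4,-45,61,50,-1],[4.8,35.1,-21.7,-46,69,53,-1],[4,36.3,-25,-47,78,56,-1],[3,37.1,-28.4,-48,88,58,-1],[1.7,37.5,-31.7,-47,98,60,-1],[0.2,37.4,-34.9,-46,108,60,-1],[-1.5,37,-37.9,-44,118,60,-1],[-3.4,36.1,-40.6,-41,128,59,-1],[-5.5,34.9,-43.1,-37,138,57,-1],[-7.8,33.4,-45.3,-33,148,53,-1],[-10.2,31.5,-47.1,-27,158,49,-1]]

```text
time_s: 17.77
position: [0.7277, -0.2516, 0.3051]
tcp_rot: [[-0.244, 0.778, 0.579], [-0.494, 0.414, -0.764], [-0.834, -0.473, 0.283]]
force: [-0.3, -0.6, 0.2]
opening: 0.559
grasp_force: 29.9
```

```bash
cat > go.py <<'E'
import sys
from plan import *
st()
q0=bot.read_state()['joint_positions']
a=list(map(float,sys.argv[1:]))  # x y z heading down up jaw ; seed = present joints
p,R=pose(a[:3],a[3],a[4],a[5]);q,c=ik(p,R,q0);print(q,c)
P=jpath(q0,q,a[6]);print(len(P),[round(float(x[0][2]),2) for x in P])
for r in rows(P,a[6]):print(r[:6],end=',')
E
python3 go.py .631 -.296 .2 280 -6 -1 -1
```

```text
17.77 [ 0.7277 -0.2516  0.3051] [[-0.244, 0.778, 0.579], [-0.494, 0.414, -0.764], [-0.834, -0.473, 0.283]] [-14.2  53.6  99.8 216.9  85.3  44.2] 0.559 [-0.3 -0.6  0.2]
[-12.5  59.5  95.2 247.   86.1  66.7] 3.788152701607722e-21
4 [0.28, 0.26, 0.23, 0.2]
[3.5, -1.3, -0.4, 5, 5, 6],[6.9, -2.5, -1.3, 11, 9, 12],[10.3, -3.6, -2.7, 17, 13, 18],[13.6, -4.6, -4.5, 23, 17, 24],
```

apply_moves:
  steps:
    - [[3.5,-1.3,-0.4,5,5,6,-1],[6.9,-2.5,-1.3,11,9,12,-1],[10.3,-3.6,-2.7,17,13,18,-1],[13.6,-4.6,-4.5,23,17,24,-1],[13.6,-4.6,-4.5,23,17,24,-1],[13.6,-4.6,-4.5,23,17,24,-1]]

```text
time_s: 18.52
position: [0.6343, -0.3036, 0.2048]
tcp_rot: [[0.023, 0.983, 0.183], [-0.104, 0.184, -0.977], [-0.994, 0.003, 0.107]]
force: [-0.7, 0.2, 0.2]
opening: 0.558
grasp_force: 29.9
```

```bash
python3 - <<'E'
from plan import *
st()
im=bot.capture('scene');cv2.imwrite('pics/s5.png',cv2.resize(im[180:330,90:290],(800,600),interpolation=cv2.INTER_CUBIC))
for h in(.15,.105):
    p,R=pose([.631,-.296,h],280,-6,-1);print(rel(p,R=R))
print((proj('scene',[.631,-.296,.112])-[90,180])*4)
E
```

```text
18.52 [ 0.6343 -0.3036  0.2048] [[0.023, 0.983, 0.183], [-0.104, 0.184, -0.977], [-0.994, 0.003, 0.107]] [-12.6  59.1  95.4 246.4  85.9  66.8] 0.558 [-0.7  0.2  0.2]
[5.4, -0.2, -0.6, 0.6, 0.1, -0.3]
[9.9, -0.2, -1.1, 0.6, 0.1, -0.3]
[287.01134859 357.7479748 ]
```

View pics/s5.png

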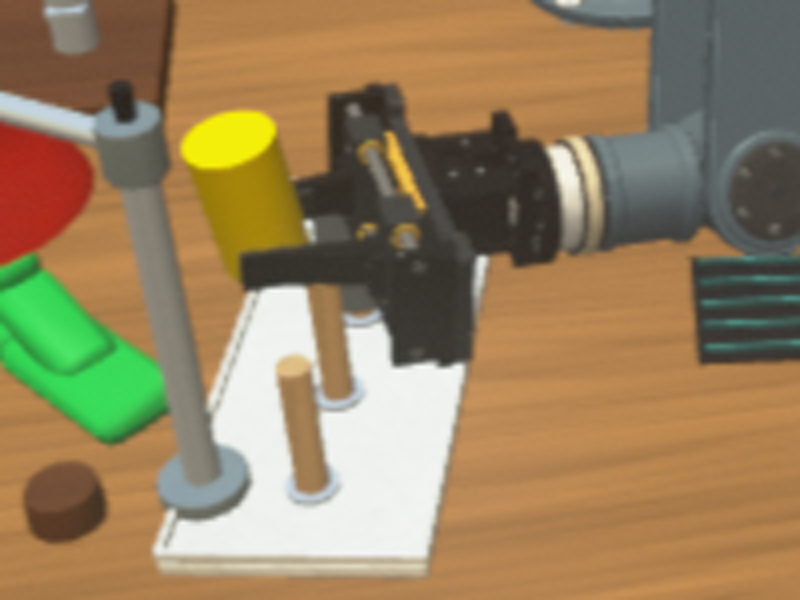

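apply_moves:
  steps:
    - [[3,0.2,-0.5,0,0,0,-1],[5.4,0.2,-0.7,0,0,0,-1],[7.5,0.2,-1,0,0,0,-1],[9.9,0.2,-1.2,0,0,0,-1],[9.9,0.2,-1.2,0,0,0,-1],[9.9,0.2,-1.2,0,0,0,-1]]

```text
time_s: 19.32
position: [0.6367, -0.302, 0.1074]
tcp_rot: [[0.028, 0.983, 0.181], [-0.105, 0.183, -0.978], [-0.994, 0.008, 0.108]]
force: [0.1, -0.0, 0.1]
opening: 0.56
grasp_force: 29.9
```

```bash
python3 - <<'E'
from plan import *
st()
im=bot.capture('scene');cv2.imwrite('pics/s6.png',cv2.resize(im[200:320,130:290],(800,600),interpolation=cv2.INTER_CUBIC))
E
```

```text
19.32 [ 0.6367 -0.302   0.1074] [[0.028, 0.983, 0.181], [-0.105, 0.183, -0.978], [-0.994, 0.008, 0.108]] [-12.3  69.2  91.3 246.4  88.4  72.5] 0.56 [ 0.1 -0.   0.1]
```

View pics/s6.png

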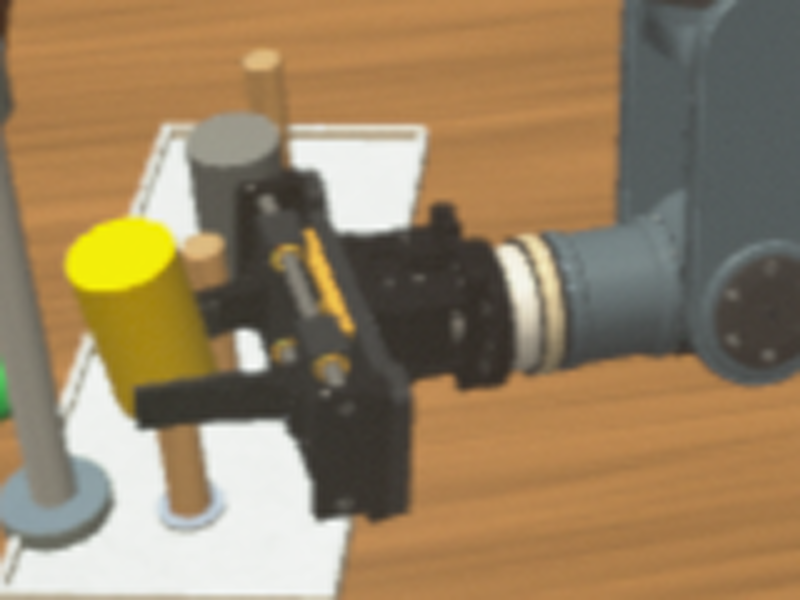

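apply_moves:
  steps:
    - [[1,0,0,0,0,0,-1],[1,0,0,0,0,0,-1],[1,0,0,0,0,0,0.5],[1,0,0,0,0,0,0.5],[1,0,0,0,0,0,0.5],[1,0,0,0,0,0,0.5],[1,0,0,0,0,0,0.5]]

```text
time_s: 20.25
position: [0.6367, -0.303, 0.0964]
tcp_rot: [[0.027, 0.983, 0.18], [-0.103, 0.182, -0.978], [-0.994, 0.008, 0.107]]
force: [-0.3, 0.8, 0.5]
opening: 0.748
grasp_force: 0.0
```

```bash
python3 - <<'E'
from plan import *
st()
im=bot.capture('scene');cv2.imwrite('pics/s7.png',cv2.resize(im[200:320,130:290],(800,600),interpolation=cv2.INTER_CUBIC))
E
```

```text
20.25 [ 0.6367 -0.303   0.0964] [[0.027, 0.983, 0.18], [-0.103, 0.182, -0.978], [-0.994, 0.008, 0.107]] [-12.4  70.3  90.7 246.4  88.6  73. ] 0.748 [-0.3  0.8  0.5]
```

View pics/s7.png

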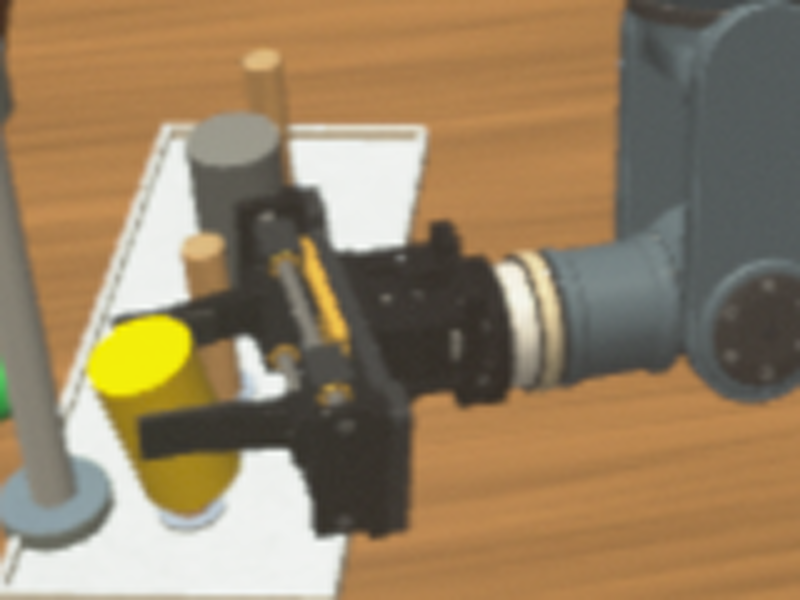

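apply_moves:
  steps:
    - [[-0.5,0,-3,0,0,0,0.6],[-1,0,-6,0,0,0,0.6],[-1.6,0,-9,0,0,0,0.6],[-3,0,-12,0,0,0,0.6],[-3,0,-12,0,0,0,0.6]]

```text
time_s: 20.92
position: [0.6149, -0.1803, 0.114]
tcp_rot: [[0.028, 0.983, 0.184], [-0.103, 0.186, -0.977], [-0.994, 0.008, 0.107]]
force: [0.7, 0.0, -0.1]
opening: 0.798
grasp_force: 0.0
```

```bash
cat >> h.py <<'E'
def ymask(n,box,col='yellow'):
    im=bot.capture(n);h=cv2.cvtColor(im,cv2.COLOR_BGR2HSV);H,S,V=[h[...,i].astype(int) for i in range(3)]
    k={'yellow':(H>20)&(H<34),'blue':(H>100)&(H<125),'red':(H>172)|(H<6)}[col]&(S>120)
    m=np.zeros_like(k);x0,y0,x1,y1=box;m[y0:y1,x0:x1]=k[y0:y1,x0:x1];return im,V*m
E
python3 - <<'E'
from plan import *
st()
im,m=ymask('top',(330,170,380,250));b=(m>190);ys,xs=np.nonzero(m>0);print('top all',xs.min(),xs.max(),ys.min(),ys.max(),len(xs))
ys,xs=np.nonzero(b);print('top cap',xs.mean(),ys.mean(),len(xs),xs.min(),xs.max(),ys.min(),ys.max())
i2,m2=ymask('scene',(130,240,210,320))
b=((m2>190)*255).astype(np.uint8);c=max(cv2.findContours(b,0,1)[0],key=cv2.contourArea);e=cv2.fitEllipse(c);print('scene cap',e)
a=((m2>0)*255).astype(np.uint8);c=max(cv2.findContours(a,0,1)[0],key=cv2.contourArea);print('scene all',cv2.minAreaRect(c))
for z in(.11,.12):print(atz('scene',*e[0],z,1))
t=cv2.resize(im[170:240,320:390],(400,400),interpolation=cv2.INTER_CUBIC);u=cv2.resize(i2[240:320,130:210],(400,400),interpolation=cv2.INTER_CUBIC)
cv2.imwrite('pics/d8.png',np.hstack([t,u]))
E
```

```text
20.93 [ 0.6149 -0.1803  0.114 ] [[0.028, 0.983, 0.184], [-0.103, 0.186, -0.977], [-0.994, 0.008, 0.107]] [ -0.4  68.4  93.5 257.6  92.4  72.7] 0.798 [ 0.7  0.  -0.1]
top all 345 379 179 225 231
top cap 357.75 185.03571428571428 140 352 364 179 191
scene cap ((157.2183074951172, 271.0670471191406), (12.753917694091797, 21.061885833740234), 66.51847839355469)
scene all ((163.27713012695312, 282.57281494140625), (38.89408874511719, 21.008203506469727), 62.44719314575195)
[ 0.6325 -0.3067  0.11  ]
[ 0.6444 -0.3052  0.12  ]
```

View pics/d8.png

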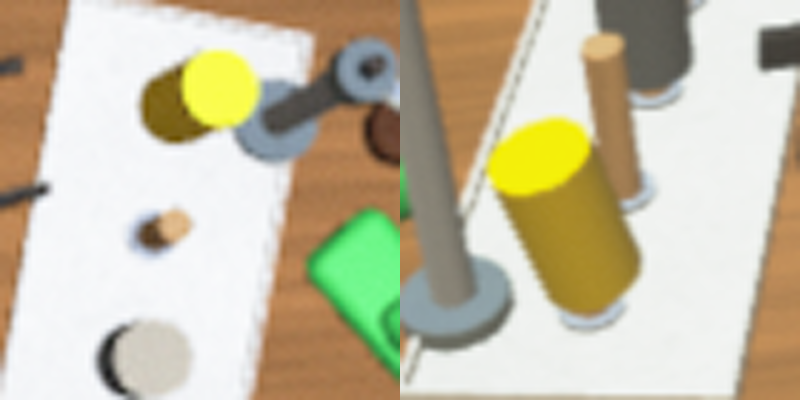

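```bash
python3 - <<'E'
from plan import *
print(atz('top',357.75,185.04,.114,1))
for g,dn in (([.616,-.183,.12],6),([.637,-.303,.1],6),([.634,-.294,.103],-5),([.634,-.294,.098],-5)):
    p,R=pose(g,280,dn,-1);q,c=ik(p,R,bot.read_state()['joint_positions'],n=3);print(rel(p,R=R),q,c)
E
```

```text
[ 0.6361 -0.3066  0.114 ]
[-0.5, 0.1, 0.9, 0.5, 12.1, -0.5] [ -1.3  61.5  95.6 261.9  80.1  67.2] 1.194555737849363e-22
[2.8, -0.0, 12.8, 0.5, 12.1, -0.5] [-13.   63.7  93.  250.9  75.5  67.9] 8.339390092622448e-22
[2.2, -0.1, 11.9, 0.5, 1.1, -0.5] [-12.2  69.   91.3 247.4  87.4  71.7] 8.604457919343043e-24
[2.7, -0.1, 11.9, 0.5, 1.1, -0.5] [-12.2  69.5  91.  247.4  87.5  72. ] 1.2586626736985448e-23
```

apply_moves:
  steps:
    - [[0.6,0,3,0,3,0,0.6],[1.2,0,6,0,6,0,0.6],[2,0,9,0,9,0,0.6],[2.8,0,11.5,0,12,0,0.6],[2.8,0,12.8,0,12,0,0.6],[2.8,0,12.8,0,12,0,0.6],[2.8,0,12.8,0,12,0,-1],[2.8,0,12.8,0,12,0,-1],[2.8,0,12.8,0,12,0,-1],[2.8,0,12.8,0,12,0,-1],[2.8,0,12.8,0,12,0,-1],[2.2,-0.1,12.3,0,6,0,-1],[2.2,-0.1,11.9,0,1,0,-1],[2.7,-0.1,11.9,0,1,0,-1],[2.7,-0.1,11.9,0,1,0,-1],[2.7,-0.1,11.9,0,1,0,-1]]

```text
time_s: 23.02
position: [0.6366, -0.302, 0.1001]
tcp_rot: [[0.026, 0.983, 0.182], [-0.086, 0.184, -0.979], [-0.996, 0.01, 0.089]]
force: [1.6, 0.3, 2.1]
opening: 0.555
grasp_force: 29.9
```

```bash
cat >> h.py <<'E'
def cap(col='yellow',tb=(330,170,380,250),sb=(130,200,210,320)):
    im,m=ymask('top',tb,col);ys,xs=np.nonzero(m>190 if col=='yellow' else m>.8*m.max());print('top cap',atz('top',xs.mean(),ys.mean(),.116,1),len(xs))
    im,m=ymask('scene',sb,col);a=((m>0)*255).astype(np.uint8);c=max(cv2.findContours(a,0,1)[0],key=cv2.contourArea);e=cv2.minAreaRect(c)
    b=((m>(190 if col=='yellow' else .8*m.max()))*255).astype(np.uint8);c=max(cv2.findContours(b,0,1)[0],key=cv2.contourArea);f=cv2.fitEllipse(c)
    print('scene rect',np.round(e[0],1),np.round(e[1],1),round(e[2],1),'cap',np.round(f[0],1),atz('scene',*f[0],.116,1))
E
python3 - <<'E'
from h import *
st();cap()
a,b=proj('scene',[.634,-.294,.02]),proj('scene',[.634,-.294,.117]);print('upright would be',np.degrees(np.arctan2(*(a-b)[::-1])),b)
E
```

```text
23.02 [ 0.6366 -0.302   0.1001] [[0.026, 0.983, 0.182], [-0.086, 0.184, -0.979], [-0.996, 0.01, 0.089]] [-12.3  69.4  91.3 246.7  87.5  72.8] 0.555 [1.6 0.3 2.1]
top cap [ 0.6335 -0.2949  0.116 ] 151
scene rect [165.1 281.8] [39.1 22. ] 80.5 cap [162.2 269.2] [ 0.6352 -0.2944  0.116 ]
upright would be 80.3946087518006 [162.34306079 268.5454594 ]
```

apply_moves:
  steps:
    - [[0,0,0,0,0,0,0.4],[0,0,0,0,0,0,0.4],[0,0,0,0,0,0,0.4],[0,0,0,0,0,0,0.4],[-0.4,0,-3,0,0,0,0.4],[-0.8,0,-6,0,0,0,0.5],[-1.5,0,-9,0,0,0,0.6],[-6,0,-12,0,0,0,0.6],[-12,0,-12,0,0,0,0.6],[-18,0,-12,0,0,0,0.6]]

```text
time_s: 24.38
position: [0.6095, -0.168, 0.2687]
tcp_rot: [[0.022, 0.983, 0.182], [-0.086, 0.183, -0.979], [-0.996, 0.006, 0.089]]
force: [1.7, -0.0, 0.5]
opening: 0.802
grasp_force: 0.0
```

```bash
python3 - <<'E'
from h import *
st();cap()
im,o=cups();print(o)
E
```

```text
24.38 [ 0.6095 -0.168   0.2687] [[0.022, 0.983, 0.182], [-0.086, 0.183, -0.979], [-0.996, 0.006, 0.089]] [  1.   51.7  98.4 259.2  89.7  60.9] 0.802 [ 1.7 -0.   0.5]
top cap [ 0.6318 -0.2949  0.116 ] 146
scene rect [163.7 281.9] [38.9 21.4] 84.8 cap [162.5 269.2] [ 0.6354 -0.2937  0.116 ]
{'red': (np.int32(153), np.int32(242), np.int32(2), np.int32(5), 7, [153.7, 243.9])}
```

```bash
cat > go2.py <<'E'
import sys
from plan import *
a=list(map(float,sys.argv[1:]))
q0=bot.read_state()['joint_positions'];seed=a[6:12]
p,R=pose(a[:3],a[3],a[4],a[5]);q,c=ik(p,R,seed);print(q,c)
P=jpath(q0,q,0,dmax=10.2,lmax=.06);print(len(P),[np.round(x[0],2).tolist() for x in P][::4])
for r in rows(P,0):print(r[:6],end=',')
E
python3 go2.py .416 .206 .2 90 13 1 -30 47 116 55 85 -77
```

```text
[-25.2  47.5 119.9  62.7  82.6 -78.5] 4.005934284325451e-31
24 [[0.64, -0.17, 0.29], [0.73, -0.13, 0.34], [0.78, -0.04, 0.35], [0.77, 0.07, 0.32], [0.68, 0.17, 0.27], [0.54, 0.22, 0.22]]
[-1.7, 2.7, 0.7, -6, -4, -7],[-3.3, 5.3, 1.0, -12, -8, -13],[-4.7, 7.9, 0.7, -17, -13, -20],[-5.9, 10.4, 0.1, -23, -18, -27],[-6.9, 12.7, -1.0, -27, -24, -33],[-7.7, 14.8, -2.5, -32, -31, -40],[-8.2, 16.6, -4.4, -36, -38, -46],[-8.5, 18.1, -6.5, -39, -45, -51],[-8.5, 19.3, -9.0, -42, -53, -56],[-8.4, 20.1, -11.6, -45, -61, -61],[-8.0, 20.4, -14.4, -47, -70, -65],[-7.5, 20.4, -17.3, -49, -79, -68],[-6.7, 19.8, -20.3, -50, -89, -71],[-5.9, 18.9, -23.2, -50, -99, -72],[-4.9, 17.4, -26.1, -49, -109, -73],[-3.9, 15.6, -28.9, -48, -120, -72],[-2.9, 13.3, -31.5, -46, -131, -70],[-1.8, 10.6, -33.9, -43, -141, -67],[-0.7, 7.5, -36.0, -38, -151, -62],[0.3, 4.0, -37.9, -33, -161, -56],[1.2, 0.3, -39.4, -27, -169, -48],[2.1, -3.7, -40.5, 20, 173, 38],[2.8, -7.9, -41.3, 12, 172, 27],[3.4, -12.2, -41.6, 4, 171, 15],
```

apply_moves:
  steps:
    - [[-1.7,2.7,0.7,-6,-4,-7,0.6],[-3.3,5.3,1,-12,-8,-13,0.6],[-4.7,7.9,0.7,-17,-13,-20,0.6],[-5.9,10.4,0.1,-23,-18,-27,0.6],[-6.9,12.7,-1,-27,-24,-33,0.6],[-7.7,14.8,-2.5,-32,-31,-40,0.6],[-8.2,16.6,-4.4,-36,-38,-46,0.6],[-8.5,18.1,-6.5,-39,-45,-51,0.6],[-8.5,19.3,-9,-42,-53,-56,0.6],[-8.4,20.1,-11.6,-45,-61,-61,0.6],[-8,20.4,-14.4,-47,-70,-65,0.6],[-7.5,20.4,-17.3,-49,-79,-68,0.6],[-6.7,19.8,-20.3,-50,-89,-71,0.6],[-5.9,18.9,-23.2,-50,-99,-72,0.6],[-4.9,17.4,-26.1,-49,-109,-73,0.6],[-3.9,15.6,-28.9,-48,-120,-72,0.6],[-2.9,13.3,-31.5,-46,-131,-70,0.6],[-1.8,10.6,-33.9,-43,-141,-67,0.6],[-0.7,7.5,-36,-38,-151,-62,0.6],[0.3,4,-37.9,-33,-161,-56,0.6]]

```text
time_s: 27.02
position: [0.5792, 0.2094, 0.2292]
tcp_rot: [[0.331, 0.823, 0.462], [-0.08, -0.464, 0.882], [0.94, -0.329, -0.087]]
force: [-0.3, 0.4, 0.4]
opening: 0.801
grasp_force: 0.0
```

```bash
python3 go2.py .416 .206 .2 90 13 1 -30 47 116 55 85 -77; python3 -c "
from h import *
im,o=cups();print(o)"
```

```text
[-25.2  47.5 119.9  62.7  82.6 -78.5] 4.005934284325451e-31
4 [[0.54, 0.22, 0.22]]
[-2.2, -3.2, -1.1, 6, -4, -6],[-4.4, -6.4, -2.6, 12, -8, -12],[-6.4, -9.6, -4.5, 19, -10, -18],[-8.4, -12.6, -6.9, 26, -12, -23],{'red': (np.int32(153), np.int32(237), np.int32(18), np.int32(13), 192, [161.8, 243.1]), 'blue': (np.int32(176), np.int32(245), np.int32(17), np.int32(13), 180, [184.4, 250.8]), 'yellow': (np.int32(230), np.int32(207), np.int32(4), np.int32(6), 7, [231.7, 209.6])}
```

apply_moves:
  steps:
    - [[-2.2,-3.2,-1.1,6,-4,-6,0.6],[-4.4,-6.4,-2.6,12,-8,-12,0.6],[-6.4,-9.6,-4.5,19,-10,-18,0.6],[-8.4,-12.6,-6.9,26,-12,-23,0.6],[-8.4,-12.6,-6.9,26,-12,-23,0.6],[-8.4,-12.6,-6.9,26,-12,-23,0.6]]

```text
time_s: 27.82
position: [0.4183, 0.2142, 0.1991]
tcp_rot: [[0.003, 1.0, 0.004], [0.215, -0.005, 0.977], [0.977, -0.002, -0.215]]
force: [-0.5, 0.4, -0.1]
opening: 0.8
grasp_force: 0.0
```

```bash
python3 - <<'E'
from plan import *
st()
c=cam('wrist');im,m=ymask('wrist',(200,150,360,330),'blue');ys,xs=np.nonzero(m);print(xs.min(),xs.max(),ys.min(),ys.max(),proj('wrist',[.4157,.3162,.089]),proj('wrist',[.4157,.2912,.089]))
for a in ([.4157,.206,.077],[.4157,.3162,.077]):
    p,R=pose(a,90,13,1);print(rel(p,R=R))
E
```

```text
27.82 [0.4183 0.2142 0.1991] [[0.003, 1.0, 0.004], [0.215, -0.005, 0.977], [0.977, -0.002, -0.215]] [-25.2  47.8 119.8  63.2  83.1 -78.5] 0.8 [-0.5  0.4 -0.1]
257 304 273 329 [278.8270065  291.44491037] [278.84304613 311.26239642]
[-12.1, -0.2, 2.6, 0.2, -0.6, -0.1]
[-9.8, -0.3, 13.4, 0.2, -0.6, -0.1]
```

apply_moves:
  steps:
    - [[-4,0,0.9,0,0,0,0.6],[-8,-0.1,1.7,0,0,0,0.6],[-12.1,-0.2,2.6,0,0,0,0.6],[-12.1,-0.2,2.6,0,0,0,0.6],[-11.5,-0.2,5.3,0,0,0,0.6],[-11,-0.2,8,0,0,0,0.6],[-10.4,-0.2,10.7,0,0,0,0.6],[-9.8,-0.2,13.4,0,0,0,0.6],[-9.8,-0.2,13.4,0,0,0,0.6],[-9.8,-0.2,13.4,0,0,0,-1],[-9.8,-0.2,13.4,0,0,0,-1],[-9.8,-0.2,13.4,0,0,0,-1],[-9.8,-0.2,13.4,0,0,0,-1],[-9.8,-0.2,13.4,0,0,0,-1],[-4.8,-0.2,12.2,0,0,0,-1],[0.2,-0.2,11,0,0,0,-1],[5.2,-0.2,9.8,0,0,0,-1],[10,-0.2,8.6,0,0,0,-1],[10,-0.2,8.6,0,0,0,-1]]

```text
time_s: 30.25
position: [0.4147, 0.3199, 0.2809]
tcp_rot: [[-0.005, 1.0, 0.002], [0.217, -0.001, 0.976], [0.976, 0.005, -0.217]]
force: [0.6, -0.1, -1.9]
opening: 0.569
grasp_force: 29.9
```

```bash
python3 -c "
from h import *
st();im,o=cups();print(o)"; python3 go2.py .551 -.276 .2 272 -6 -1 -12 59 95 247 86 66
```

```text
30.25 [0.4147 0.3199 0.2809] [[-0.005, 1.0, 0.002], [0.217, -0.001, 0.976], [0.976, 0.005, -0.217]] [-11.   36.1 120.1  75.   82.9 -66.8] 0.569 [ 0.6 -0.1 -1.9]
{'red': (np.int32(153), np.int32(237), np.int32(18), np.int32(13), 167, [160.9, 242.7]), 'blue': (np.int32(164), np.int32(245), np.int32(20), np.int32(17), 259, [173.2, 252.8]), 'yellow': (np.int32(193), np.int32(235), np.int32(2), np.int32(9), 16, [193.6, 238.8])}
[-10.9  59.  101.2 255.8  91.3  70.7] 5.35628302512886e-23
24 [[0.46, 0.32, 0.29], [0.61, 0.27, 0.33], [0.72, 0.15, 0.35], [0.77, 0.0, 0.35], [0.74, -0.15, 0.32], [0.65, -0.25, 0.26]]
[1.0, 4.1, -0.2, -7, 4, 7],[2.0, 8.2, -1.0, -13, 8, 13],[2.8, 12.1, -2.2, -19, 13, 20],[3.4, 16.0, -3.8, -24, 18, 26],[3.9, 19.6, -5.9, -29, 24, 33],[4.1, 22.9, -8.4, -34, 31, 38],[4.2, 26.0, -11.3, -38, 38, 44],[4.0, 28.6, -14.4, -41, 46, 49],[3.7, 30.9, -17.8, -44, 55, 53],[3.1, 32.8, -21.4, -47, 63, 57],[2.3, 34.2, -25.1, -48, 73, 60],[1.3, 35.1, -28.9, -49, 82, 63],[0.0, 35.5, -32.6, -50, 93, 65],[-1.4, 35.5, -36.3, -49, 103, 65],[-2.9, 34.9, -39.9, -48, 113, 65],[-4.7, 34.0, -43.3, -46, 124, 63],[-6.5, 32.5, -46.4, -43, 134, 60],[-8.5, 30.7, -49.2, -39, 145, 56],[-10.5, 28.5, -51.6, -34, 154, 51],[-12.6, 26.0, -53.7, -29, 163, 44],[-14.7, 23.2, -55.3, -22, 171, 36],[-16.8, 20.2, -56.4, 15, -177, -26],[-18.8, 17.0, -57.0, 7, -175, -15],[-20.8, 13.7, -57.2, 0, -173, -3],
```

apply_moves:
  steps:
    - [[1,4.1,-0.2,-7,4,7,-1],[2,8.2,-1,-13,8,13,-1],[2.8,12.1,-2.2,-19,13,20,-1],[3.4,16,-3.8,-24,18,26,-1],[3.9,19.6,-5.9,-29,24,33,-1],[4.1,22.9,-8.4,-34,31,38,-1],[4.2,26,-11.3,-38,38,44,-1],[4,28.6,-14.4,-41,46,49,-1],[3.7,30.9,-17.8,-44,55,53,-1],[3.1,32.8,-21.4,-47,63,57,-1],[2.3,34.2,-25.1,-48,73,60,-1],[1.3,35.1,-28.9,-49,82,63,-1],[0,35.5,-32.6,-50,93,65,-1],[-1.4,35.5,-36.3,-49,103,65,-1],[-2.9,34.9,-39.9,-48,113,65,-1],[-4.7,34,-43.3,-46,124,63,-1],[-6.5,32.5,-46.4,-43,134,60,-1],[-8.5,30.7,-49.2,-39,145,56,-1],[-10.5,28.5,-51.6,-34,154,51,-1],[-12.6,26,-53.7,-29,163,44,-1]]

```text
time_s: 32.8
position: [0.6732, -0.233, 0.2662]
tcp_rot: [[-0.288, 0.811, 0.509], [-0.419, 0.371, -0.829], [-0.861, -0.452, 0.233]]
force: [-0.3, -0.8, 0.1]
opening: 0.57
grasp_force: 29.9
```

```bash
python3 go2.py .552 -.277 .22 272 -6 -1 -12 59 95 247 86 66
```

```text
[-11.   56.8 101.5 255.7  90.8  68.9] 1.1754165014598545e-24
4 [[0.65, -0.25, 0.26]]
[2.4, -2.6, 0.0, 6, 4, 6],[4.9, -5.1, -0.5, 13, 8, 11],[7.3, -7.5, -1.4, 19, 11, 17],[9.6, -9.7, -2.9, 27, 14, 22],
```

apply_moves:
  steps:
    - [[2.4,-2.6,0,6,4,6,-1],[4.9,-5.1,-0.5,13,8,11,-1],[7.3,-7.5,-1.4,19,11,17,-1],[9.6,-9.7,-2.9,27,14,22,-1],[9.6,-9.7,-2.9,27,14,22,-1],[9.6,-9.7,-2.9,27,14,22,-1]]

```text
time_s: 33.55
position: [0.5542, -0.2848, 0.2238]
tcp_rot: [[0.005, 0.999, 0.036], [-0.113, 0.036, -0.993], [-0.994, 0.001, 0.114]]
force: [-0.2, -0.1, -0.4]
opening: 0.57
grasp_force: 29.9
```

```bash
python3 - <<'E'
from plan import *
st();cap('blue',(320,170,400,250),(120,180,230,300))
for h in(.15,.097):
    p,R=pose([.552,-.277,h],272,-7,-1);print(rel(p,R=R))
a,b=proj('scene',[.552,-.277,.18]),proj('scene',[.552,-.277,.28]);print('upright',np.degrees(np.arctan2(*(a-b)[::-1])),a,b)
E
```

```text
33.55 [ 0.5542 -0.2848  0.2238] [[0.005, 0.999, 0.036], [-0.113, 0.036, -0.993], [-0.994, 0.001, 0.114]] [-11.   56.8 101.3 255.5  91.2  68.7] 0.57 [-0.2 -0.1 -0.4]
top cap [ 0.568  -0.3228  0.116 ] 182
scene rect [158.8 198.9] [35.8 20.9] 72.2 cap [155.  186.8] [ 0.2443 -0.3172  0.116 ]
[7.3, -0.2, -0.8, 0.0, -0.5, -0.2]
[12.6, -0.2, -1.4, 0.0, -0.5, -0.2]
upright 81.34011108304483 [166.27911812 226.05187826] [160.90655325 190.77686594]
```

apply_moves:
  steps:
    - [[4,-0.2,-0.5,0,0,0,-1],[7.3,-0.2,-0.8,0,0,0,-1],[10,-0.2,-1.1,0,0,0,-1],[12.6,-0.2,-1.4,0,0,0,-1],[12.6,-0.2,-1.4,0,0,0,-1],[12.6,-0.2,-1.4,0,0,0,-1],[12.6,-0.2,-1.4,0,0,0,0.3],[12.6,-0.2,-1.4,0,0,0,0.3],[12.6,-0.2,-1.4,0,0,0,0.3],[12.6,-0.2,-1.4,0,0,0,0.3],[12.6,-0.2,-1.4,0,0,0,0.3]]

```text
time_s: 35.02
position: [0.5523, -0.2855, 0.0984]
tcp_rot: [[0.009, 0.999, 0.033], [-0.114, 0.034, -0.993], [-0.993, 0.005, 0.114]]
force: [-0.3, 0.7, -0.5]
opening: 0.65
grasp_force: 0.0
```

```bash
python3 - <<'E'
from plan import *
st();cap('blue',(320,170,400,250),(120,200,230,320))
a,b=proj('scene',[.552,-.277,.04]),proj('scene',[.552,-.277,.117]);print('upright',np.degrees(np.arctan2(*(a-b)[::-1])),a,b)
im=bot.capture('scene');cv2.imwrite('pics/s9.png',cv2.resize(im[200:320,130:290],(800,600),interpolation=cv2.INTER_CUBIC))
E
```

```text
35.02 [ 0.5523 -0.2855  0.0984] [[0.009, 0.999, 0.033], [-0.114, 0.034, -0.993], [-0.993, 0.005, 0.114]] [-11.1  70.3  96.6 255.9  93.5  77.5] 0.65 [-0.3  0.7 -0.5]
top cap [ 0.5514 -0.289   0.116 ] 137
scene rect [165.9 249.7] [16.4 19.6] 71.6 cap [164.9 247.5] [ 0.5528 -0.2882  0.116 ]
upright 81.34011108304475 [172.94246997 269.80189795] [169.39156752 246.48749773]
```

View pics/s9.png

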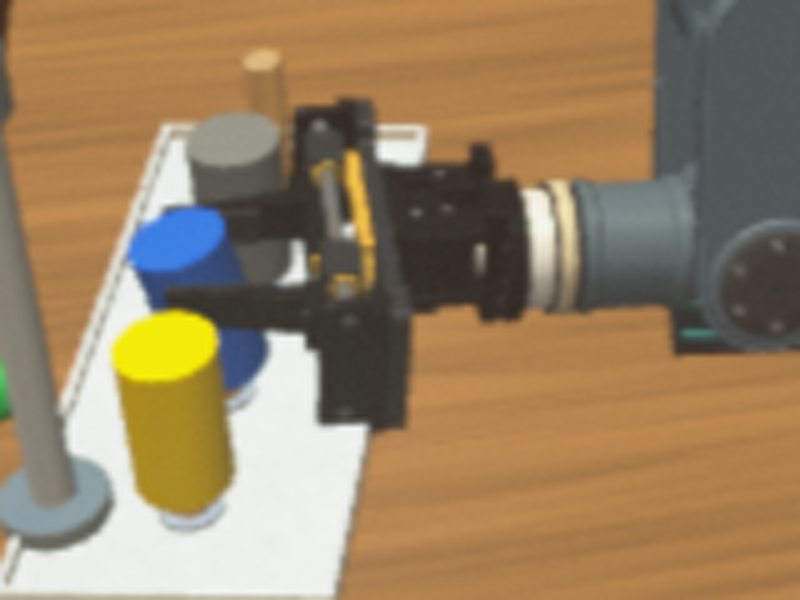

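apply_moves:
  steps:
    - [[0,0,0.5,0,6,0,0.4],[0.1,0,0.9,0,12,0,0.4],[0.1,0,0.9,0,12,0,0.4],[0.1,0,0.9,0,12,0,-1],[0.1,0,0.9,0,12,0,-1],[0.1,0,0.9,0,12,0,-1],[0.1,0,0.9,0,12,0,-1],[-0.3,0,0.5,0,6,0,-1],[-0.3,0,0,0,1,0,-1],[0.1,0,0,0,1,0,-1],[0.1,0,0,0,1,0,-1],[0.1,0,0,0,1,0,-1]]

```text
time_s: 36.67
position: [0.5524, -0.285, 0.0993]
tcp_rot: [[0.009, 0.999, 0.033], [-0.1, 0.034, -0.994], [-0.995, 0.006, 0.101]]
force: [0.1, 3.9, 4.2]
opening: 0.567
grasp_force: 29.5
```

```bash
python3 - <<'E'
from plan import *
st();cap('blue',(320,170,400,250),(120,200,230,320))
E
```

```text
36.67 [ 0.5524 -0.285   0.0993] [[0.009, 0.999, 0.033], [-0.1, 0.034, -0.994], [-0.995, 0.006, 0.101]] [-11.   69.8  96.8 256.2  92.7  77.3] 0.567 [0.1 3.9 4.2]
top cap [ 0.5502 -0.2757  0.116 ] 146
scene rect [170.5 248. ] [14. 19.] 90.0 cap [169.9 246.5] [ 0.5509 -0.2758  0.116 ]
```

apply_moves:
  steps:
    - [[0,0,0,0,0,0,0.3],[0,0,0,0,0,0,0.3],[0,0,0,0,0,0,0.3],[0,0,0,0,0,0,0.3],[-0.4,0,-3,0,0,0,0.3],[-0.8,0,-6,0,0,0,0.4],[-1.5,0,-9,0,0,0,0.6],[-6,0,-11,0,0,0,0.6],[-12,0,-11,0,0,0,0.6],[-18,0,-11,0,0,0,0.6],[-18,0,-11,0,0,0,0.6]]

```text
time_s: 38.15
position: [0.5493, -0.1904, 0.2719]
tcp_rot: [[0.015, 0.997, 0.079], [-0.12, 0.08, -0.99], [-0.993, 0.006, 0.121]]
force: [-0.2, -0.7, -0.3]
opening: 0.799
grasp_force: 0.0
```

```bash
python3 - <<'E'
from plan import *
st();cap('blue',(320,170,400,250),(120,200,230,320));cap()
a,b=proj('scene',[.552,-.277,.04]),proj('scene',[.552,-.277,.117]);print('upright',np.degrees(np.arctan2(*(a-b)[::-1])))
E
python3 go2.py .445 .288 .2 90 13 1 -12 47 116 70 85 -77
```

```text
38.15 [ 0.5493 -0.1904  0.2719] [[0.015, 0.997, 0.079], [-0.12, 0.08, -0.99], [-0.993, 0.006, 0.121]] [ -1.1  51.6 103.3 261.9  93.9  65.2] 0.799 [-0.2 -0.7 -0.3]
top cap [ 0.5493 -0.2757  0.116 ] 137
scene rect [169.3 257.8] [19.  34.8] 6.1 cap [170.  246.5] [ 0.5511 -0.2757  0.116 ]
top cap [ 0.6318 -0.2949  0.116 ] 146
scene rect [164.9 281.7] [39.4 21.2] 78.7 cap [162.3 269.2] [ 0.6351 -0.2942  0.116 ]
upright 81.34011108304475
[-13.3  47.4 116.6  73.7  81.1 -74.2] 7.162062457748931e-26
24 [[0.58, -0.19, 0.28], [0.69, -0.13, 0.33], [0.76, -0.02, 0.34], [0.76, 0.11, 0.33], [0.69, 0.23, 0.29], [0.56, 0.29, 0.23]]
[-1.5, 3.2, 0.2, -7, -3, -6],[-2.9, 6.3, -0.1, -13, -7, -12],[-4.2, 9.4, -0.9, -19, -11, -17],[-5.5, 12.3, -2.1, -25, -16, -23],[-6.6, 14.9, -3.8, -31, -22, -29],[-7.6, 17.3, -5.9, -36, -28, -34],[-8.4, 19.4, -8.3, -40, -35, -39],[-9.0, 21.1, -11.0, -44, -42, -44],[-9.5, 22.5, -14.0, -48, -50, -48],[-9.7, 23.4, -17.2, -51, -58, -52],[-9.8, 23.9, -20.6, -53, -67, -56],[-9.7, 23.9, -24.0, -54, -77, -58],[-9.5, 23.5, -27.4, -55, -87, -60],[-9.0, 22.6, -30.8, -55, -97, -61],[-8.4, 21.3, -34.0, -54, -108, -62],[-7.7, 19.5, -37.1, -53, -118, -61],[-6.8, 17.3, -40.0, -50, -129, -59],[-5.8, 14.7, -42.5, -46, -140, -56],[-4.8, 11.7, -44.8, -41, -150, -51],[-3.7, 8.5, -46.7, -35, -160, -45],[-2.5, 5.0, -48.1, -28, -168, -37],[-1.3, 1.3, -49.1, -20, -176, -29],[-0.1, -2.5, -49.7, 10, 176, 18],[1.0, -6.5, -49.8, 1, 174, 7],
```

Both hang upright (84° and 79° against 81°). Back for the red cup.

apply_moves:
  steps:
    - [[-1.5,3.2,0.2,-7,-3,-6,0.6],[-2.9,6.3,-0.1,-13,-7,-12,0.6],[-4.2,9.4,-0.9,-19,-11,-17,0.6],[-5.5,12.3,-2.1,-25,-16,-23,0.6],[-6.6,14.9,-3.8,-31,-22,-29,0.6],[-7.6,17.3,-5.9,-36,-28,-34,0.6],[-8.4,19.4,-8.3,-40,-35,-39,0.6],[-9,21.1,-11,-44,-42,-44,0.6],[-9.5,22.5,-14,-48,-50,-48,0.6],[-9.7,23.4,-17.2,-51,-58,-52,0.6],[-9.8,23.9,-20.6,-53,-67,-56,0.6],[-9.7,23.9,-24,-54,-77,-58,0.6],[-9.5,23.5,-27.4,-55,-87,-60,0.6],[-9,22.6,-30.8,-55,-97,-61,0.6],[-8.4,21.3,-34,-54,-108,-62,0.6],[-7.7,19.5,-37.1,-53,-118,-61,0.6],[-6.8,17.3,-40,-50,-129,-59,0.6],[-5.8,14.7,-42.5,-46,-140,-56,0.6],[-4.8,11.7,-44.8,-41,-150,-51,0.6],[-3.7,8.5,-46.7,-35,-160,-45,0.6]]

```text
time_s: 40.85
position: [0.5955, 0.2832, 0.2462]
tcp_rot: [[0.353, 0.815, 0.458], [-0.133, -0.441, 0.888], [0.926, -0.375, -0.047]]
force: [-0.6, -0.2, 0.3]
opening: 0.799
grasp_force: 0.0
```

```bash
python3 go2.py .445 .288 .2 90 13 1 -12 47 116 70 85 -77;  python3 -c "
from h import *
im,o=cups();print(o)"
```

```text
[-13.3  47.4 116.6  73.7  81.1 -74.2] 7.162062457748931e-26
4 [[0.56, 0.29, 0.23]]
[-2.6, -2.9, -0.7, 5, -5, -6],[-5.1, -5.7, -1.9, 11, -9, -13],[-7.6, -8.4, -3.5, 18, -12, -19],[-10.0, -11.0, -5.5, 25, -15, -25],{'red': (np.int32(153), np.int32(237), np.int32(18), np.int32(13), 192, [161.8, 243.1]), 'yellow': (np.int32(208), np.int32(205), np.int32(1), np.int32(2), 2, [208.0, 205.5])}
```

apply_moves:
  steps:
    - [[-2.6,-2.9,-0.7,5,-5,-6,0.6],[-5.1,-5.7,-1.9,11,-9,-13,0.6],[-7.6,-8.4,-3.5,18,-12,-19,0.6],[-10,-11,-5.5,25,-15,-25,0.6],[-10,-11,-5.5,25,-15,-25,0.6],[-10,-11,-5.5,25,-15,-25,0.6]]

```text
time_s: 41.65
position: [0.4478, 0.2967, 0.1996]
tcp_rot: [[0.005, 1.0, 0.005], [0.216, -0.006, 0.976], [0.976, -0.004, -0.216]]
force: [0.4, 0.2, -0.1]
opening: 0.799
grasp_force: 0.0
```

```bash
python3 - <<'E'
from plan import *
st()
im,m=ymask('wrist',(200,200,360,330),'red');ys,xs=np.nonzero(m);print(xs.min(),xs.max(),ys.min(),ys.max(),proj('wrist',[.4449,.3979,.089]))
for a in ([.4449,.288,.077],[.4449,.3979,.077]):
    p,R=pose(a,90,13,1);print(rel(p,R=R))
E
```

```text
41.65 [0.4478 0.2967 0.1996] [[0.005, 1.0, 0.005], [0.216, -0.006, 0.976], [0.976, -0.004, -0.216]] [-13.2  47.5 116.4  74.2  81.5 -74. ] 0.799 [ 0.4  0.2 -0.1]
256 304 274 329 [278.48801723 292.10400793]
[-12.2, -0.2, 2.6, 0.3, -0.5, -0.3]
[-9.8, -0.3, 13.3, 0.3, -0.5, -0.3]
```

apply_moves:
  steps:
    - [[-4,0,0.9,0,0,0,0.6],[-8,-0.1,1.7,0,0,0,0.6],[-12.2,-0.2,2.6,0,0,0,0.6],[-12.2,-0.2,2.6,0,0,0,0.6],[-11.6,-0.2,5.3,0,0,0,0.6],[-11,-0.2,8,0,0,0,0.6],[-10.4,-0.2,10.7,0,0,0,0.6],[-9.8,-0.2,13.3,0,0,0,0.6],[-9.8,-0.2,13.3,0,0,0,0.6],[-9.8,-0.2,13.3,0,0,0,-1],[-9.8,-0.2,13.3,0,0,0,-1],[-9.8,-0.2,13.3,0,0,0,-1],[-9.8,-0.2,13.3,0,0,0,-1],[-9.8,-0.2,13.3,0,0,0,-1],[-4.8,-0.2,12.1,0,0,0,-1],[0.2,-0.2,10.9,0,0,0,-1],[5.2,-0.2,9.7,0,0,0,-1],[10,-0.2,8.5,0,0,0,-1],[10,-0.2,8.5,0,0,0,-1]]

```text
time_s: 44.08
position: [0.4447, 0.4015, 0.2819]
tcp_rot: [[-0.004, 1.0, 0.003], [0.218, -0.002, 0.976], [0.976, 0.005, -0.218]]
force: [0.6, 0.3, -1.5]
opening: 0.564
grasp_force: 29.9
```

```bash
python3 -c "
from h import *
st()"; python3 go2.py .388 -.244 .22 283 -6 -1 -12 59 110 247 95 80
```

```text
44.08 [0.4447 0.4015 0.2819] [[-0.004, 1.0, 0.003], [0.218, -0.002, 0.976], [0.976, 0.005, -0.218]] [  0.4  37.  113.9  84.3  78.8 -60.6] 0.564 [ 0.6  0.3 -1.5]
[-14.   64.  132.8 245.5 103.3 105.3] 4.9417821629020957e-29
29 [[0.47, 0.4, 0.29], [0.56, 0.36, 0.31], [0.63, 0.28, 0.31], [0.68, 0.16, 0.29], [0.67, 0.02, 0.26], [0.61, -0.1, 0.23], [0.51, -0.2, 0.21], [0.39, -0.25, 0.22]]
[0.8, 2.1, -0.3, -4, 4, 8],[1.4, 4.3, -1.0, -8, 7, 17],[1.8, 6.6, -1.9, -12, 12, 25],[2.1, 8.8, -3.1, -16, 16, 33],[2.1, 11.1, -4.5, -20, 21, 40],[2.0, 13.2, -6.2, -23, 27, 48],[1.6, 15.3, -8.2, -26, 33, 55],[1.1, 17.2, -10.4, -28, 39, 62],[0.3, 18.9, -12.8, -31, 45, 68],[-0.6, 20.4, -15.4, -33, 52, 74],[-1.7, 21.7, -18.1, -35, 60, 79],[-2.9, 22.6, -21.0, -36, 67, 84],[-4.3, 23.3, -24.0, -38, 76, 88],[-5.7, 23.7, -27.1, -38, 84, 91],[-7.2, 23.8, -30.2, -39, 93, 93],[-8.8, 23.5, -33.3, -39, 102, 94],[-10.4, 22.8, -36.4, -38, 111, 95],[-11.9, 21.9, -39.4, -37, 120, 94],[-13.4, 20.6, -42.4, -35, 130, 92],[-14.9, 19.0, -45.3, -33, 139, 89],[-16.2, 17.1, -48.0, -31, 147, 85],[-17.4, 14.9, -50.6, -28, 156, 80],[-18.4, 12.5, -53.0, 24, -162, -73],[-19.2, 9.8, -55.1, 19, -164, -64],[-19.9, 7.0, -57.1, 15, -165, -55],[-20.3, 4.0, -58.8, 10, -167, -46],[-20.5, 0.9, -60.3, 6, -169, -37],[-20.5, -2.2, -61.5, 2, -170, -28],[-20.2, -5.4, -62.4, -3, -172, -20],
```

```bash
python3 go2.py .388 -.244 .3 274 -6 -1 -12 55 110 255 95 80; python3 - <<'E'
from plan import *
for z in(.3,.22,.097):
    p,R=pose([.388,-.244,z],274,-6,-1);print(ik(p,R,[-12,55,110,255,95,80]))
E
```

```text
[-11.2  47.7 127.6 254.3  94.8  85.5] 7.551186125953472e-30
27 [[0.47, 0.4, 0.3], [0.57, 0.36, 0.34], [0.66, 0.26, 0.37], [0.69, 0.12, 0.37], [0.67, -0.03, 0.35], [0.59, -0.15, 0.33], [0.46, -0.23, 0.31]]
[1.3, 2.6, -0.4, -5, 4, 8],[2.4, 5.2, -1.2, -10, 8, 15],[3.4, 7.8, -2.4, -15, 13, 22],[4.2, 10.4, -3.9, -19, 18, 29],[4.8, 12.9, -5.7, -23, 23, 36],[5.2, 15.3, -7.8, -27, 29, 43],[5.4, 17.5, -10.3, -30, 35, 49],[5.3, 19.5, -13.0, -33, 42, 55],[5.1, 21.2, -16.0, -36, 49, 60],[4.7, 22.7, -19.1, -39, 57, 65],[4.0, 23.8, -22.4, -40, 65, 69],[3.3, 24.6, -25.9, -42, 73, 73],[2.3, 25.0, -29.4, -43, 82, 76],[1.3, 25.1, -33.0, -44, 91, 78],[0.1, 24.7, -36.5, -44, 101, 79],[-1.1, 24.0, -40.0, -43, 110, 79],[-2.4, 22.8, -43.4, -42, 120, 78],[-3.7, 21.3, -46.7, -40, 130, 76],[-5.0, 19.4, -49.8, -38, 139, 73],[-6.3, 17.2, -52.6, -35, 148, 69],[-7.5, 14.6, -55.3, -31, 157, 63],[-8.6, 11.8, -57.6, -27, 165, 56],[-9.7, 8.7, -59.6, -22, 172, 48],[-10.6, 5.4, -61.3, 16, -173, -38],[-11.3, 1.9, -62.6, 10, -173, -27],[-11.9, -1.8, -63.6, 5, -173, -17],[-12.3, -5.4, -64.2, -1, -173, -6],(array([-11.2,  47.7, 127.6, 254.3,  94.8,  85.5]), np.float64(7.551186125953472e-30))
(array([-11.2,  60.2, 126.2, 255.5,  97.6,  96.2]), np.float64(2.196582906311403e-21))
(array([-11.2,  76.5, 119.7, 257. , 100. , 105.8]), np.float64(1.5936948289692045e-22))
```

apply_moves:
  steps:
    - [[1.3,2.6,-0.4,-5,4,8,-1],[2.4,5.2,-1.2,-10,8,15,-1],[3.4,7.8,-2.4,-15,13,22,-1],[4.2,10.4,-3.9,-19,18,29,-1],[4.8,12.9,-5.7,-23,23,36,-1],[5.2,15.3,-7.8,-27,29,43,-1],[5.4,17.5,-10.3,-30,35,49,-1],[5.3,19.5,-13,-33,42,55,-1],[5.1,21.2,-16,-36,49,60,-1],[4.7,22.7,-19.1,-39,57,65,-1],[4,23.8,-22.4,-40,65,69,-1],[3.3,24.6,-25.9,-42,73,73,-1],[2.3,25,-29.4,-43,82,76,-1],[1.3,25.1,-33,-44,91,78,-1],[0.1,24.7,-36.5,-44,101,79,-1],[-1.1,24,-40,-43,110,79,-1],[-2.4,22.8,-43.4,-42,120,78,-1],[-3.7,21.3,-46.7,-40,130,76,-1],[-5,19.4,-49.8,-38,139,73,-1],[-6.3,17.2,-52.6,-35,148,69,-1]]

```text
time_s: 46.58
position: [0.6149, -0.127, 0.3289]
tcp_rot: [[-0.281, 0.576, 0.768], [-0.55, 0.559, -0.621], [-0.787, -0.597, 0.159]]
force: [-1.4, 0.3, -0.8]
opening: 0.566
grasp_force: 29.9
```

```bash
python3 go2.py .388 -.244 .26 274 -6 -1 -12 55 110 255 95 80
```

```text
[-11.2  54.1 127.2 254.9  96.3  91.3] 3.1153842780407927e-30
6 [[0.59, -0.16, 0.31], [0.43, -0.24, 0.27]]
[3.9, -2.6, -0.5, 6, 5, 6],[7.5, -5.3, -1.5, 12, 10, 12],[10.9, -8.0, -3.1, 20, 14, 17],[13.9, -10.7, -5.2, 27, 16, 21],[16.5, -13.4, -7.8, 35, 18, 26],[18.6, -15.9, -10.7, 44, 18, 29],
```

apply_moves:
  steps:
    - [[3.9,-2.6,-0.5,6,5,6,-1],[7.5,-5.3,-1.5,12,10,12,-1],[10.9,-8,-3.1,20,14,17,-1],[13.9,-10.7,-5.2,27,16,21,-1],[16.5,-13.4,-7.8,35,18,26,-1],[18.6,-15.9,-10.7,44,18,29,-1],[18.6,-15.9,-10.7,44,18,29,-1],[18.6,-15.9,-10.7,44,18,29,-1]]

```text
time_s: 47.58
position: [0.3912, -0.2516, 0.2619]
tcp_rot: [[0.011, 0.998, 0.07], [-0.106, 0.071, -0.992], [-0.994, 0.004, 0.106]]
force: [-0.6, 0.1, -0.6]
opening: 0.566
grasp_force: 29.9
```

```bash
python3 - <<'E'
from plan import *
st();cap('red',(300,220,360,290),(120,150,230,300))
for h in(.17,.097):
    p,R=pose([.388,-.2435,h],274,-6.5,-1);print(rel(p,R=R))
a,b=proj('scene',[.388,-.244,.22]),proj('scene',[.388,-.244,.32]);print('upright',np.degrees(np.arctan2(*(a-b)[::-1])),a,b)
im=bot.capture('scene')[140:290,120:320];t=bot.capture('top')[200:290,300:390]
cv2.imwrite('pics/s10.png',np.hstack([cv2.resize(im,(480,360)),cv2.resize(t,(320,320))[:,:].copy() if 0 else cv2.resize(t,(320,360))]))
E
```

```text
47.58 [ 0.3912 -0.2516  0.2619] [[0.011, 0.998, 0.07], [-0.106, 0.071, -0.992], [-0.994, 0.004, 0.106]] [-11.1  53.9 126.8 255.   96.3  90.9] 0.566 [-0.6  0.1 -0.6]
top cap [ 0.3841 -0.2874  0.116 ] 145
scene rect [172.3 158.1] [22.7 18.7] 72.9 cap [170.7 158.1] [ 0.0591 -0.2682  0.116 ]
[9.1, -0.3, -1.0, -0.0, -0.4, -0.3]
[16.4, -0.3, -1.8, -0.0, -0.4, -0.3]
upright 82.76042372859264 [176.75215573 177.7213779 ] [172.42710605 143.67423289]
```

View pics/s10.png

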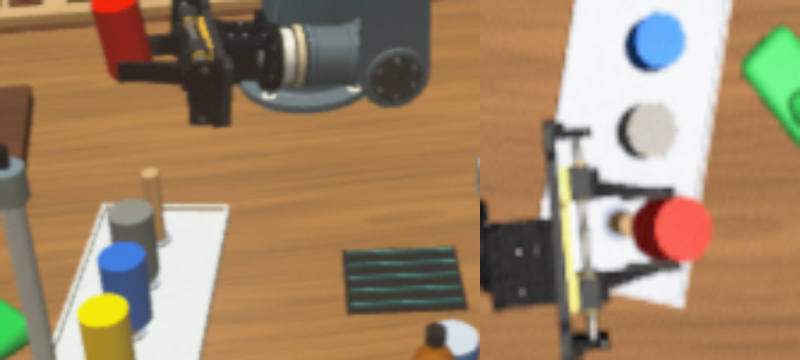

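apply_moves:
  steps:
    - [[4,-0.1,-0.5,0,0,0,-1],[9.1,-0.3,-1,0,0,0,-1],[12,-0.3,-1.3,0,0,0,-1],[14.5,-0.3,-1.6,0,0,0,-1],[16.4,-0.3,-1.8,0,0,0,-1],[16.4,-0.3,-1.8,0,0,0,-1],[16.4,-0.3,-1.8,0,0,0,0.3],[16.4,-0.3,-1.8,0,0,0,0.3],[16.4,-0.3,-1.8,0,0,0,0.3],[16.4,-0.3,-1.8,0,0,0,0.3],[16.4,-0.3,-1.8,0,0,0,0.3]]

```text
time_s: 49.15
position: [0.3885, -0.2515, 0.098]
tcp_rot: [[0.014, 0.998, 0.067], [-0.107, 0.068, -0.992], [-0.994, 0.007, 0.107]]
force: [-0.0, -0.4, -0.5]
opening: 0.655
grasp_force: 0.0
```

```bash
python3 - <<'E'
from plan import *
print(atz('scene',182.5,211.7,.112,1))
st();cap('red',(300,220,360,290),(150,190,230,270))
a,b=proj('scene',[.388,-.244,.04]),proj('scene',[.388,-.244,.117]);print('upright',np.degrees(np.arctan2(*(a-b)[::-1])),a,b)
E
```

```text
[ 0.3917 -0.2399  0.112 ]
49.15 [ 0.3885 -0.2515  0.098 ] [[0.014, 0.998, 0.067], [-0.107, 0.068, -0.992], [-0.994, 0.007, 0.107]] [-11.1  76.5 119.5 257.2 100.  106.1] 0.655 [-0.  -0.4 -0.5]
top cap [ 0.3881 -0.2543  0.116 ] 141
scene rect [178.5 212.8] [14.4 18. ] 70.3 cap [177.2 210.5] [ 0.3891 -0.2541  0.116 ]
upright 82.76042372859261 [183.6106485  231.71199434] [180.80954011 209.66143988]
```

apply_moves:
  steps:
    - [[0,0,0.5,0,6,0,0.4],[0.1,0,0.9,0,12,0,0.4],[0.1,0,0.9,0,12,0,0.4],[0.1,0,0.9,0,12,0,-1],[0.1,0,0.9,0,12,0,-1],[0.1,0,0.9,0,12,0,-1],[0.1,0,0.9,0,12,0,-1],[-0.3,0,0.5,0,6,0,-1],[-0.3,0,0,0,1,0,-1],[0.1,0,0,0,1,0,-1],[0.1,0,0,0,1,0,-1],[0.1,0,0,0,1,0,-1]]

```text
time_s: 50.75
position: [0.3885, -0.2512, 0.0989]
tcp_rot: [[0.012, 0.998, 0.068], [-0.094, 0.069, -0.993], [-0.996, 0.006, 0.094]]
force: [0.7, 3.5, 5.4]
opening: 0.562
grasp_force: 29.6
```

```bash
python3 - <<'E'
from plan import *
st();cap('red',(300,220,360,290),(150,190,230,270))
E
```

```text
50.75 [ 0.3885 -0.2512  0.0989] [[0.012, 0.998, 0.068], [-0.094, 0.069, -0.993], [-0.996, 0.006, 0.094]] [-11.   76.  119.9 257.   99.3 105.9] 0.562 [0.7 3.5 5.4]
top cap [ 0.3855 -0.2413  0.116 ] 149
scene rect [182.8 212.4] [14.6 17.9] 80.5 cap [181.7 209.8] [ 0.3874 -0.2416  0.116 ]
```

apply_moves:
  steps:
    - [[0,0,0,0,0,0,0.3],[0,0,0,0,0,0,0.3],[0,0,0,0,0,0,0.3],[0,0,0,0,0,0,0.3],[-0.4,0,-3,0,0,0,0.3],[-0.8,0,-6,0,0,0,0.4],[-1.5,0,-9,0,0,0,0.6],[-6,0,-11,0,0,0,0.6],[-12,0,-11,0,0,0,0.6],[-18,0,-11,0,0,0,0.6],[-18,0,-11,0,0,0,0.6]]

```text
time_s: 52.22
position: [0.3838, -0.1882, 0.2683]
tcp_rot: [[0.014, 0.993, 0.119], [-0.089, 0.12, -0.989], [-0.996, 0.003, 0.09]]
force: [0.6, 0.2, -0.1]
opening: 0.801
grasp_force: 0.0
```

```bash
python3 - <<'E'
from plan import *
st()
for c,tb,sb in(('red',(300,220,360,290),(150,190,230,270)),('blue',(320,170,400,250),(120,200,230,320)),('yellow',(330,170,380,250),(130,200,210,320))):print(c);cap(c,tb,sb)
E
```

```text
52.23 [ 0.3838 -0.1882  0.2683] [[0.014, 0.993, 0.119], [-0.089, 0.12, -0.989], [-0.996, 0.003, 0.09]] [ -1.3  52.6 128.4 261.9  95.3  91.1] 0.801 [ 0.6  0.2 -0.1]
red
top cap [ 0.3862 -0.2411  0.116 ] 140
scene rect [183.1 221.5] [33.3 16.5] 84.0 cap [181.9 209.7] [ 0.3872 -0.2412  0.116 ]
blue
top cap [ 0.5492 -0.2755  0.116 ] 138
scene rect [169.7 257.6] [19.  33.9] 4.1 cap [169.9 246.5] [ 0.5511 -0.2758  0.116 ]
yellow
top cap [ 0.6317 -0.2948  0.116 ] 147
scene rect [163.7 281.8] [39.5 21.2] 84.3 cap [162.4 269.1] [ 0.6348 -0.2941  0.116 ]
```

```bash
python3 - <<'E'
from plan import *
q0=bot.read_state()['joint_positions']
R=np.array([[-.19,.982,0],[.982,.19,0],[0,0,-1.]])
q,c=ik(np.array([.48,.05,.45]),R,[-8,10,75,0,95,-20]);print(q,c)
qm=(np.array(q0)+q)/2
P=jpath(q0,q,0,dmax=10.2,lmax=.06);print(len(P),[np.round(x[0],2).tolist() for x in P][::3],'wrist z',[round(float((x[0]-.295*x[1].apply([0,0,1]))[2]),2) for x in P][::3])
for r in rows(P,0):print(r[:6],end=',')
E
```

```text
[ -7.3   7.6  82.2   0.   90.2 -18.3] 5.741480200058167e-29
32 [[0.43, -0.18, 0.27], [0.57, -0.13, 0.32], [0.66, -0.04, 0.4], [0.7, 0.07, 0.48], [0.69, 0.19, 0.54], [0.64, 0.29, 0.57], [0.57, 0.35, 0.55], [0.52, 0.36, 0.5], [0.48, 0.31, 0.45], [0.47, 0.22, 0.42], [0.48, 0.09, 0.43]] wrist z [0.24, 0.27, 0.3, 0.33, 0.37, 0.42, 0.48, 0.53, 0.6, 0.66, 0.72]
[-0.8, 5.0, 0.1, -8, -1, 0],[-2.2, 9.9, -0.4, -15, -2, 0],[-4.0, 14.6, -1.4, -23, -4, 0],[-6.2, 19.0, -2.9, -30, -7, 0],[-8.8, 23.0, -4.8, -37, -11, 0],[-11.6, 26.5, -7.2, -44, -16, -1],[-14.6, 29.5, -9.9, -50, -21, -1],[-17.7, 31.9, -13.0, -56, -27, -2],[-20.8, 33.7, -16.4, -62, -34, -2],[-23.7, 34.9, -19.9, -67, -42, -3],[-26.4, 35.5, -23.6, -71, -50, -3],[-28.8, 35.5, -27.4, -74, -59, -4],[-30.8, 35.0, -31.1, -77, -68, -5],[-32.4, 34.1, -34.7, -80, -78, -6],[-33.4, 32.7, -38.0, -81, -88, -6],[-34.0, 31.1, -41.1, -82, -98, -7],[-34.1, 29.3, -43.9, -82, -109, -8],[-33.7, 27.3, -46.2, -81, -120, -9],[-32.8, 25.3, -48.0, -79, -131, -9],[-31.5, 23.3, -49.3, -76, -142, -10],[-30.0, 21.4, -50.0, -73, -153, -10],[-28.2, 19.6, -50.1, -69, -164, -11],[-26.2, 18.1, -49.5, 59, 162, 10],[-24.3, 16.7, -48.3, 49, 157, 9],[-22.4, 15.6, -46.5, 39, 150, 8],[-20.8, 14.7, -44.1, 31, 144, 6],[-19.5, 14.1, -41.2, 23, 136, 5],[-18.5, 13.6, -37.8, 16, 129, 4],[-18.1, 13.2, -33.9, 10, 121, 2],[-18.2, 12.9, -29.8, 5, 112, 0],[-19.0, 12.7, -25.4, 0, 104, -1],[-20.4, 12.3, -20.8, -3, 95, -3],
```

apply_moves:
  steps:
    - [[-0.8,5,0.1,-8,-1,0,0.5],[-2.2,9.9,-0.4,-15,-2,0,0.5],[-4,14.6,-1.4,-23,-4,0,0.5],[-6.2,19,-2.9,-30,-7,0,0.5],[-8.8,23,-4.8,-37,-11,0,0.5],[-11.6,26.5,-7.2,-44,-16,-1,0.5],[-14.6,29.5,-9.9,-50,-21,-1,0.5],[-17.7,31.9,-13,-56,-27,-2,0.5],[-20.8,33.7,-16.4,-62,-34,-2,0.5],[-23.7,34.9,-19.9,-67,-42,-3,0.5],[-26.4,35.5,-23.6,-71,-50,-3,0.5],[-28.8,35.5,-27.4,-74,-59,-4,0.5],[-30.8,35,-31.1,-77,-68,-5,0.5],[-32.4,34.1,-34.7,-80,-78,-6,0.5],[-33.4,32.7,-38,-81,-88,-6,0.5],[-34,31.1,-41.1,-82,-98,-7,0.5],[-34.1,29.3,-43.9,-82,-109,-8,0.5],[-33.7,27.3,-46.2,-81,-120,-9,0.5],[-32.8,25.3,-48,-79,-131,-9,0.5],[-31.5,23.3,-49.3,-76,-142,-10,0.5]]

```text
time_s: 55.02
position: [0.5536, 0.3551, 0.5334]
tcp_rot: [[0.816, 0.561, 0.138], [-0.19, 0.035, 0.981], [0.545, -0.827, 0.135]]
force: [-0.6, 0.4, 0.3]
opening: 0.748
grasp_force: 0.0
```

```bash
cat > dn.py <<'E'
import sys
from plan import *
st();a=list(map(float,sys.argv[1:]));q0=bot.read_state()['joint_positions']
R=np.array([[-.19,.982,0],[.982,.19,0],[0,0,-1.]])
q,c=ik(np.array(a[:3]),R,[-8,10,75,0,95,-20]);print(q,c)
P=jpath(q0,q,0,dmax=10.2,lmax=.06);print(len(P),[np.round(x[0],2).tolist() for x in P][::3])
for r in rows(P,0):print(r[:6],end=',')
E
python3 dn.py .48 .05 .45
```

```text
55.02 [0.5536 0.3551 0.5334] [[0.816, 0.561, 0.138], [-0.19, 0.035, 0.981], [0.545, -0.827, 0.135]] [-5.  24.7 99.6 98.1 91.9 22.3] 0.748 [-0.6  0.4  0.3]
[ -7.3   7.6  82.2   0.   90.2 -18.3] 5.741480200058167e-29
12 [[0.53, 0.36, 0.52], [0.49, 0.33, 0.46], [0.47, 0.25, 0.42], [0.48, 0.14, 0.42]]
[-2.5, 0.2, -0.2, -3, -8, -6],[-4.9, 0.7, -1.0, -6, -15, -12],[-6.9, 1.4, -2.3, -9, -23, -18],[-8.5, 2.2, -4.2, -12, -31, -24],[-9.8, 3.0, -6.6, -14, -39, -29],[-10.5, 3.8, -9.4, -17, -47, -34],[-10.7, 4.4, -12.7, -20, -55, -39],[-10.4, 4.7, -16.2, -23, -63, -44],[-9.7, 4.7, -20.0, -25, -72, -48],[-8.4, 4.2, -24.0, -28, -80, -51],[-6.8, 3.3, -28.0, -31, -89, -54],[-4.8, 1.7, -32.0, -33, -98, -55],
```

apply_moves:
  steps:
    - [[-2.5,0.2,-0.2,-3,-8,-6,0.5],[-4.9,0.7,-1,-6,-15,-12,0.5],[-6.9,1.4,-2.3,-9,-23,-18,0.5],[-8.5,2.2,-4.2,-12,-31,-24,0.5],[-9.8,3,-6.6,-14,-39,-29,0.5],[-10.5,3.8,-9.4,-17,-47,-34,0.5],[-10.7,4.4,-12.7,-20,-55,-39,0.5],[-10.4,4.7,-16.2,-23,-63,-44,0.5],[-9.7,4.7,-20,-25,-72,-48,0.5],[-8.4,4.2,-24,-28,-80,-51,0.5],[-6.8,3.3,-28,-31,-89,-54,0.5],[-4.8,1.7,-32,-33,-98,-55,0.5],[-4.8,1.7,-32,-33,-98,-55,0.5],[-4.8,1.7,-32,-33,-98,-55,0.5]]

```text
time_s: 56.78
position: [0.4786, 0.0521, 0.4492]
tcp_rot: [[-0.187, 0.982, -0.011], [0.982, 0.187, 0.009], [0.011, -0.009, -1.0]]
force: [0.1, -0.2, 0.3]
opening: 0.746
grasp_force: 0.0
```

```bash
python3 - <<'E'
from plan import *
st()
R=np.array([[-.19,.982,0],[.982,.19,0],[0,0,-1.]])
for p in([.48,.05,.42],[.54,-.482,.42],[.54,-.482,.39]):print(rel(p,R=R))
# lamp grip tip in the top view (dark blob near the expected pixel)
im=bot.capture('top');e=proj('top',[.54,-.4825,.316]);print(e);x,y=np.round(e).astype(int)
g=cv2.cvtColor(im,cv2.COLOR_BGR2GRAY)[y-9:y+10,x-9:x+10];ys,xs=np.nonzero(g<60);print(xs.mean()+x-9,ys.mean()+y-9,len(xs))
print(atz('top',xs.mean()+x-9,ys.mean()+y-9,.316,1))
E
```

```text
56.77 [0.4786 0.0521 0.4492] [[-0.187, 0.982, -0.011], [0.982, 0.187, 0.009], [0.011, -0.009, -1.0]] [ -7.4   7.8  82.1   0.4  90.8 -18.2] 0.746 [ 0.1 -0.2  0.3]
[-0.3, 0.1, 2.9, -0.5, -0.6, -0.2]
[-53.6, -4.0, 2.4, -0.5, -0.6, -0.2]
[-53.7, -3.9, 5.4, -0.5, -0.6, -0.2]
[426.44701578 206.85799898]
422.16 206.76 25
[ 0.5406 -0.4691  0.316 ]
```

apply_moves:
  steps:
    - [[-6,-0.4,0.5,0,0,0,0.5],[-12,-0.9,1,0,0,0,0.5],[-18,-1.3,1.5,0,0,0,0.5],[-24,-1.8,2,0,0,0,0.5],[-30,-2.2,2.4,0,0,0,0.5],[-36,-2.7,2.4,0,0,0,0.5],[-42,-3.1,2.4,0,0,0,0.5],[-48,-3.6,2.4,0,0,0,0.5],[-53.6,-4,4,-0.5,-0.6,0,0.5],[-53.7,-3.9,5.4,-0.5,-0.6,0,0.5],[-53.7,-3.9,5.4,-0.5,-0.6,0,0.5],[-53.7,-3.9,5.4,-0.5,-0.6,0,0.5]]

```text
time_s: 58.32
position: [0.5419, -0.4812, 0.3939]
tcp_rot: [[-0.19, 0.982, 0.004], [0.982, 0.19, -0.002], [-0.003, 0.004, -1.0]]
force: [-0.4, 0.7, -0.0]
opening: 0.75
grasp_force: 0.0
```

```bash
python3 - <<'E'
from plan import *
st();c=cam('wrist');im=bot.capture('wrist');print(proj('wrist',[.54,-.482,.316]))
t=bot.capture('top')
cv2.imwrite('pics/w11.png',np.hstack([cv2.resize(im,(480,360)),cv2.resize(t[150:270,330:450],(320,360))]))
E
```

```text
58.33 [ 0.5419 -0.4812  0.3939] [[-0.19, 0.982, 0.004], [0.982, 0.19, -0.002], [-0.003, 0.004, -1.0]] [-50.5  32.4  53.    0.1  94.4 -61.4] 0.75 [-0.4  0.7 -0. ]
[278.58874019 224.14948612]
```

View pics/w11.png

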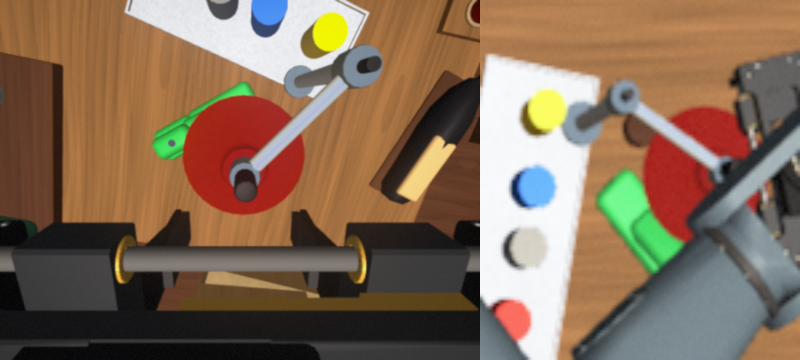

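```bash
python3 - <<'E'
from plan import *
g=atz('wrist',286,222,.316,1);print(g)
R=np.array([[-.19,.982,0],[.982,.19,0],[0,0,-1.]])
print(rel([g[0],g[1],.291],R=R))
H=np.array([.6245,-.361]);print(np.linalg.norm(g[:2]-H))
v=g[:2]-H;v*=.145/np.linalg.norm(v);a0=np.arctan2(v[1],v[0]);stop=np.radians(153.4-11.5);print(np.degrees(a0)%360-np.degrees(stop))
da=(stop-a0)%(2*np.pi)-2*np.pi
da=-( (a0-stop)%(2*np.pi))-np.radians(2)
n=16
for k in range(1,n+1):
    a=a0+da*k/n;q=.145*np.array([np.cos(a),np.sin(a)])-v;print((R.T@np.r_[q,0]*100)[:2].round(1).tolist(),round(-np.degrees(da*k/n)))
E
```

```text
[ 0.5453 -0.4796  0.316 ]
[0.2, 0.3, 10.4, 0.3, 0.3, 0.0]
0.1426134636000403
94.36536167047623
[1.1, -1.0] 6
[2.4, -1.9] 12
[3.7, -2.7] 18
[5.1, -3.3] 24
[6.5, -3.8] 30
[8.0, -4.1] 36
[9.5, -4.3] 42
[11.0, -4.3] 48
[12.6, -4.1] 54
[14.0, -3.8] 60
[15.5, -3.3] 66
[16.9, -2.7] 72
[18.2, -2.0] 78
[19.4, -1.1] 84
[20.6, -0.1] 90
[21.6, 1.1] 96
```

apply_moves:
  steps:
    - [[0.2,0.3,4,0,0,0,0.3],[0.2,0.3,7,0,0,0,0.3],[0.2,0.3,10.3,0,0,0,0.3],[0.2,0.3,10.3,0,0,0,0.3],[0.2,0.3,10.3,0,0,0,-1],[0.2,0.3,10.3,0,0,0,-1],[0.2,0.3,10.3,0,0,0,-1],[0.2,0.3,10.3,0,0,0,-1],[0.2,0.3,10.3,0,0,0,-1],[0.2,0.3,10.3,0,0,0,-1]]

```text
time_s: 59.68
position: [0.5453, -0.4799, 0.2915]
tcp_rot: [[-0.189, 0.982, 0.006], [0.982, 0.189, -0.002], [-0.004, 0.005, -1.0]]
force: [2.9, 4.2, 5.8]
opening: 0.235
grasp_force: 31.3
```

apply_moves:
  steps:
    - [[1.1,-1,0,0,0,6,-1],[2.4,-1.9,0,0,0,12,-1],[3.7,-2.7,0,0,0,18,-1],[5.1,-3.3,0,0,0,24,-1],[6.5,-3.8,0,0,0,30,-1],[8,-4.1,0,0,0,36,-1],[9.5,-4.3,0,0,0,42,-1],[11,-4.3,0,0,0,48,-1],[12.6,-4.1,0,0,0,54,-1],[14,-3.8,0,0,0,60,-1],[15.5,-3.3,0,0,0,66,-1],[16.9,-2.7,0,0,0,72,-1],[18.2,-2,0,0,0,78,-1],[19.4,-1.1,0,0,0,84,-1],[20.3,-0.4,0,0,0,88,-1],[20.3,-0.4,0,0,0,88,-1]]

```text
time_s: 61.68
position: [0.502, -0.2814, 0.2914]
tcp_rot: [[0.975, 0.224, 0.004], [0.224, -0.975, -0.003], [0.003, 0.004, -1.0]]
force: [-1.6, 2.0, 10.7]
opening: 0.235
grasp_force: 33.7
```

apply_moves:
  steps:
    - [[0.4,-0.3,0,0,0,2,-1],[0.8,-0.6,0,0,0,4,-1],[0.8,-0.6,0,0,0,4,-1],[0.8,-0.6,0,0,0,4,-1]]

```text
time_s: 62.18
position: [0.5073, -0.2734, 0.2913]
tcp_rot: [[0.988, 0.155, 0.001], [0.155, -0.988, -0.001], [0.001, 0.002, -1.0]]
force: [-2.7, 4.1, 13.0]
opening: 0.233
grasp_force: 34.4
```

apply_moves:
  steps:
    - [[0.4,-0.3,0,0,0,2,-1],[0.7,-0.5,0,0,0,3,-1],[0.7,-0.5,0,0,0,3,-1],[0.7,-0.5,0,0,0,3,-1]]

```text
time_s: 62.68
position: [0.5113, -0.268, 0.2914]
tcp_rot: [[0.995, 0.103, -0.003], [0.103, -0.995, -0.002], [-0.004, 0.002, -1.0]]
force: [-9.0, 3.0, 13.3]
opening: 0.233
grasp_force: 34.7
```

apply_moves:
  steps:
    - [[0.3,-0.3,0,0,0,1,-1],[0.3,-0.3,0,0,0,1,-1],[0.3,-0.3,0,0,0,1,-1]]

```text
time_s: 63.05
position: [0.5115, -0.2678, 0.2914]
tcp_rot: [[0.996, 0.086, -0.009], [0.085, -0.996, -0.008], [-0.01, 0.007, -1.0]]
force: [-15.6, -4.8, 14.8]
opening: 0.234
grasp_force: 35.0
```

Blocked at the stop (did not advance, force rising). Release and withdraw upward.

apply_moves:
  steps:
    - [[-0.1,0.1,0,0,0,0,-1],[-0.1,0.1,0,0,0,0,0.1],[-0.1,0.1,0,0,0,0,0.1],[-0.1,0.1,0,0,0,0,0.1],[-0.1,0.1,-3,0,0,0,0.2],[-0.1,0.1,-8,0,0,0,0.3],[-0.1,0.1,-14,0,0,0,0.3],[-0.1,0.1,-14,0,0,0,0.3]]

```text
time_s: 64.05
position: [0.5177, -0.2671, 0.4349]
tcp_rot: [[0.996, 0.085, 0.012], [0.085, -0.996, -0.01], [0.011, 0.011, -1.0]]
force: [0.6, 0.3, 0.3]
opening: 0.645
grasp_force: 0.0
```

```bash
python3 - <<'E'
from plan import *
st();
im,m=ymask('scene',(120,190,230,320),'blue')
for c,sb in(('blue',(140,210,200,320)),('yellow',(130,230,210,320))):
    im,m=ymask('scene',sb,c);a=((m>0)*255).astype(np.uint8);e=cv2.minAreaRect(max(cv2.findContours(a,0,1)[0],key=cv2.contourArea));print(c,np.round(e[0],1),np.round(e[1],1),round(e[2],1))
w=bot.capture('wrist');g=cv2.cvtColor(w,cv2.COLOR_BGR2GRAY)[120:270,230:330];ys,xs=np.nonzero(g<45);p=(xs.mean()+230,ys.mean()+120);print(len(xs),p,atz('wrist',*p,.305,1))
E
```

```text
64.05 [ 0.5177 -0.2671  0.4349] [[0.996, 0.085, 0.012], [0.085, -0.996, -0.01], [0.011, 0.011, -1.0]] [-38.3  17.2  71.8   0.   90.2  46.9] 0.645 [0.6 0.3 0.3]
blue [168.7 256.1] [18.9 34.8] 3.9
yellow [164.9 281.7] [39.4 21.2] 78.7
147 (np.float64(282.44897959183675), np.float64(199.3877551020408)) [ 0.5205 -0.2653  0.305 ]
```

```bash
python3 -c "
from rig import bot
print(bot.hand_in())"
```

```text
the job is handed in; nothing more can be done
None
```

The job is handed in: yellow, blue and red cups are upside down and upright on pegs 3, 2 and 0, the beaker was left on its peg, and the lamp is back against its stop; I got no verdict, and I last checked red before swinging the lamp back.

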